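# Open the latched clamp case and put the stray tube clamp away

## Robot

A 6-joint arm with a two-finger parallel gripper is mounted at the origin on the work surface. World frame = base frame: x ahead of the robot, y to its left, z up, the work surface at z = 0. Lengths are in mm, angles in degrees, forces in N, time in s.
With the tool pointing down it reaches from about 350 to 850 mm from the base axis. Payload 8.1 kg.
Tool frame: the origin (TCP) lies between the finger pads; the fingertips stand 8 mm ahead of it and the grasp point (between the pads) lies 11 mm behind it (r.tip_extent is the distance from the TCP to the fingertips, in mm); z points along the fingers, y is the direction in which the jaws open and shut (so a half turn about z gives the same grasp; the last joint's range is limited). The gripper opens to 85 mm and grips with 20 to 120 N. Pads are 22 mm wide; open, the fingers measure 114 mm over their backs; the gripper's body (76 mm by 85 mm) begins 54 mm behind the grasp point. The pads swing forward as they close: fully open they stand 13 mm farther back than shut.
Start: joints at [64.95, 7.471, 85.268, -0, 87.261, -4.893], TCP at [206.732, 563.265, 239.292] pointing down, gripper open.
Joint ranges: [-169.43, 169.43], [-51.17, 129.36], [1.28, 143.12], [-76.62, 256.62], [0, 156.53], [-152.29, 152.29]. Speed limits (degrees/s): [136.94, 136.94, 159.86, 180, 180, 180].

## Interface

Orientations are given as [roll, pitch, yaw] about the fixed x, y, z axes, in that order (R = Rz(yaw) Ry(pitch) Rx(roll)).
In Python, from bench import sensors, viewer, hand_in, r gives the robot as it stands. The module is installed in compiled form; this text tells all that it offers.
- The arm moves only by the tool move_arm, never from a script. Its argument "rows" is a list that holds one entry, the list of rows, each a list of 6 numbers: the shift along the tool's x, y, z in m, then the turn, a rotation vector about the tool's x, y, z in degrees. In form: [[[tx, ty, tz, rx, ry, rz], ...]]. A call has 1 to 20 rows; each row is the pose to reach, as a shift and turn from the pose commanded when the call began, along the tool's axes at that moment; what a row does not reach only later rows make up. A row lasts 1/10 s, in which the tool goes at most 50 mm and 8.59 degrees, less where a joint would pass 70% of its speed; a pose out of reach is approached as far as the arm can. A call with a gripper value outside its range is refused whole. "grip" is the opening, from 0 (shut) to 1 (fully open), set as the call begins (left out, the last holds). The fingers move at their own pace and stop on an object; "newtons" is the grip in N (left out, the last holds). Time passes only in rows, so rows that repeat a pose let the fingers close. It gives the time, the measured TCP pose, the force and the opening at its end, in the units of the state.
- sensors.sense(): the state, without advancing time (a new reading comes with each control period).
- viewer.snapshot(name): name is "side" or "top"; returns a dict with "color" (384x512x3 uint8, red, green, blue), "camera_matrix" (3x3 intrinsics, pixels), "k1" (the pictures are not rectified: a ray, as slopes to the right and down, at radius r is drawn at 1 + k1 r^2 times it, then the intrinsics apply), "R" (3x3) and "t" (3): a world point X has camera coordinates R X + t. Camera axes: x right, y down, z forward; pixel columns grow to the right and rows downward; lengths in mm; the calibration is good to about 2 mm. A picture is of the moment at which its call begins. There is no depth.
- hand_in(): hands the job in, once; it reports no verdict.
The state is a dict: "time": time; "joint_pos": joint angles; "qd": joint speeds; "joint_efforts": joint torques, N m; "tool_pos": TCP position; "tcp_rot": TCP orientation; "ft_force": force on the tool from outside, world axes, zero at the start; "wrist_torque": the same for the moment, N m; "finger_gap": finger opening in mm.
Only numpy, scipy, OpenCV 4.12 (cv2) and the standard library are available. Lean on these libraries where they do the work, as an engineer would, in place of code of your own. Each camera call takes 0.05 s, during which the arm holds its last target.

## Task

Open the clamp case on the tilting stand: hold its orange release tab pressed down while sliding the cover along its rails, away from the case's hinged front, until it is fully open. Then put the loose tube clamp from the bench into the front compartment that this opens, and let go. Do not force the case, and leave the tin, the white carton and the open cardboard box where they are.

Things in the scene. Friction and masses are not known exactly. Their poses are not given: they have to be found in the camera images.
- stand: Fixed dark steel stand, base 270 x 176 x 12 mm, origin at the centre of its underside, z up, x to the rear of the case it carries (away from the robot, turned up to 0.3 rad). The grey case is tilted about a hinge at its front, rear end up, by an angle A of 2 to 19 degrees that NO READING GIVES: see or feel it. It is clamped stiff. Two uprights, 135 mm high, stand at x 85, y -81 and 81.
- hinge (a point): Stand's axes, on the hinge line, mid width. Case point (X rearward along the floor, Y, Z square to the floor) lies from here at x = X cosA - Z sinA, y = Y, z = X sinA + Z cosA. Case, mm: X 0 to 230, Y -70 to 70, walls 4 thick; front and rear wall tops Z 75, sides with rail lips Z 86; cover 230 x 130 x 4, pale grey, top face Z 79 (closed: X 0 to 230).
- tab_ref (a point): Fixed to the stand: where the middle of the orange tab's top would be at A = 10 deg, cover shut; the real one is up to 16 mm off in x. Case frame: pad 50 x 50 mm centred X 32, Y 18, top Z 93, with a ridge 6 mm thick, 10 mm high along its rear edge, front face X 51: push against it. Pad sinks up to 10 mm along -Z: 3 N to start, then 1.1 N/mm, hard stop at 14 N.
- cover (a joint): Cover's travel to the rear (+X), m: 0 shut, 0.110 end stop. Drag 3 N; stays where left. The tab rides on it; its tooth meets a rack along the inside of the +Y wall (Z 59 to 67, 10 mm wide). Tab down by 7 mm or more (11 N): free. Less: blocked within 6 mm, and while it is pushed against a bar it binds: ease back, then press. Bars every 15 mm, so a tab let up on the way catches; past 0.106 it springs up and locks the cover open.
- bay_ref (a point): Fixed to the stand: where the middle of the front compartment's floor would be at A = 10 deg (case frame X 58, Y 0, Z 4). The compartment is X 4 to 112, Y -66 to 66, floor at Z 4; its rear is a divider up to Z 64. It is empty and under the cover until that is slid back.
- clamp: The loose tube clamp, 90 g, lying on the bench: a black ring of 50 mm outside and 40 mm inside diameter, with a steel ear 8 mm thick that runs from the ring to 60 mm from the ring's axis; all of it 24 mm high. Origin on the ring's axis at the underside, x along the ear, z up.
- tin: Bystander: closed tin with a green label, 66 mm in diameter, 100 mm high, origin at the centre of its underside.
- carton: Bystander: white carton with a yellow label, 130 x 100 x 91 mm, origin at the centre of its underside.
- bin: Bystander: open cardboard box of clamps, 130 x 100 x 70 mm (clamps stick out to about 100), origin at the centre of its underside.
Not all that is in view belongs to the job. Leave any green or turquoise look-alike of the clamp alone.

How it is judged:
By the outcome, as a careful person would: the job done as asked, in the order asked, and still so for the second after the job is handed in, with the robot touching nothing.
It also fails if it takes over 72 s, if anything falls off the work surface, if the arm or the gripper's body presses on something with over 40 N, if the wrist force passes 120 N, or if a joint passes its speed limit or range.

## Working session

There is one attempt and no reset: what is moved stays moved. The work goes in short steps, Python scripts to look and compute and a tool call to move; the robot and the scene stay as the last step left them, time stands still between calls to the robot, and variables do not carry over. Pictures are saved under pics/ and viewed, and the job is handed in when it is done.

Besides the shell and the picture viewer there is one more tool, called after ">>>" as name(argument=value, ...) on one line, values as JSON. move_arm: Moves the arm, as the interface text tells. Its arguments: {"type":"object","properties":{"rows":{"type":"array","items":{"type":"array","items":{"type":"array","items":{"type":"number"}}}},"grip":{"type":"number"},"newtons":{"type":"number"}},"required":["rows"]}

```bash
mkdir -p pics; cat > h.py <<'E'
import numpy as np, cv2, json
from bench import sensors, viewer, hand_in, r
def snap(n,f):
    s=viewer.snapshot(n); cv2.imwrite(f'pics/{f}.png',cv2.cvtColor(s['color'],cv2.COLOR_RGB2BGR))
    np.savez(f'pics/{f}.npz',**{k:np.array(v) for k,v in s.items()}); return s
def load(f): return dict(np.load(f'pics/{f}.npz'))
def dist(s): return np.array([float(s['k1']),0,0,0,0])
def proj(s,X):
    X=np.asarray(X,float).reshape(-1,3)
    rv,_=cv2.Rodrigues(s['R']); return cv2.projectPoints(X,rv,np.asarray(s['t'],float),np.asarray(s['camera_matrix'],float),dist(s))[0].reshape(-1,2)
def ray(s,uv):
    p=cv2.undistortPointsIter(np.array(uv,float).reshape(-1,1,2),np.asarray(s['camera_matrix'],float),dist(s),None,None,(3,100,1e-10)).reshape(-1,2)
    d=np.c_[p,np.ones(len(p))]@s['R']; c=-s['R'].T@s['t']; return c,d
def atz(s,uv,z):
    c,d=ray(s,uv); return c+d*((z-c[2])/d[:,2])[:,None]
def tri(s1,u1,s2,u2):
    c1,d1=ray(s1,u1);c2,d2=ray(s2,u2); out=[]
    for a,b in zip(d1,d2):
        a=a/np.linalg.norm(a);b=b/np.linalg.norm(b)
        t=np.linalg.lstsq(np.c_[a,-b],c2-c1,rcond=None)[0]
        p=c1+a*t[0];q=c2+b*t[1]; out.append(np.r_[(p+q)/2,np.linalg.norm(p-q)])
    return np.array(out)
def big(f,x0,y0,x1,y1,k,o):
    im=cv2.imread(f'pics/{f}.png')[y0:y1,x0:x1]; cv2.imwrite(f'pics/{o}.png',cv2.resize(im,None,fx=k,fy=k,interpolation=cv2.INTER_CUBIC))
E
python3 - <<'E'
from h import *
np.set_printoptions(precision=2,suppress=True)
for n in ('side','top'):
    s=snap(n,n+'0'); print(n,s['camera_matrix'],s['k1'],-s['R'].T@s['t'],s['R'])
print(sensors.sense())
print([a for a in dir(r) if a[0]!='_'], r.tip_extent)
E
```

```text
side [[362.13   0.   256.69]
 [  0.   362.13 194.34]
 [  0.     0.     1.  ]] 0.017207028131245167 [ 136.99 -565.26  891.53] [[ 0.81 -0.59  0.01]
 [-0.45 -0.63 -0.63]
 [ 0.38  0.5  -0.78]]
top [[401.46   0.   250.72]
 [  0.   401.46 189.08]
 [  0.     0.     1.  ]] -0.12900183673967372 [ 383.59  -47.09 1377.7 ] [[-0.03 -1.   -0.02]
 [-1.    0.03 -0.09]
 [ 0.09  0.02 -1.  ]]
{'time': 0.1, 'joint_pos': array([64.95,  7.51, 85.32, -0.  , 87.26, -4.89]), 'qd': array([ 0.09, -0.05, -0.19,  0.02, -0.03,  0.06]), 'joint_efforts': array([  0.  , -57.1 , -50.19,  -0.  ,   0.01,  -0.  ]), 'tool_pos': array([206.51, 562.81, 238.32]), 'tcp_rot': array([-179.9 ,   -0.01,  159.85]), 'ft_force': array([-0.07, -0.49, -0.01]), 'wrist_torque': array([-0.02,  0.02,  0.01]), 'finger_gap': 85.48330795490506}
['PlanningError', 'tip_extent'] 8.0
```

View pics/side0.png

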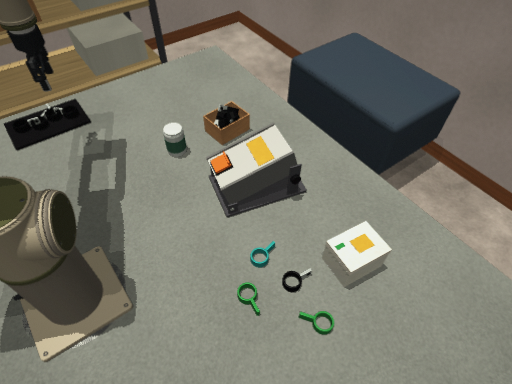

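View pics/top0.png

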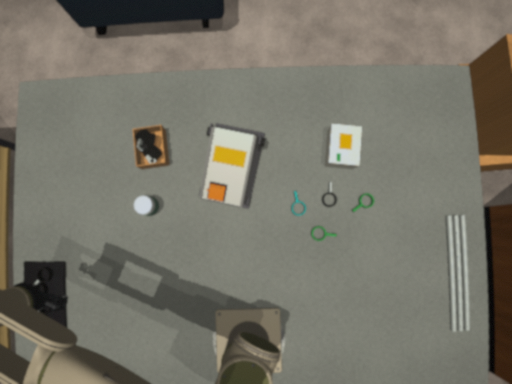

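The candidate clamps in the side view are turquoise (260,255), green (248,293), green (322,321) and black with a steel ear (292,281). In the top view the black one is at (330,199). The black one with the steel ear fits the description, so I'll confirm it in enlarged crops.

```bash
python3 - <<'E'
from h import *
a=lambda f,b,k:cv2.resize(cv2.imread(f'pics/{f}.png')[b[1]:b[3],b[0]:b[2]],None,fx=k,fy=k,interpolation=cv2.INTER_CUBIC)
A=a('side0',(195,115,325,225),6);cv2.imwrite('pics/c1.png',A[:600,:790])
A=a('top0',(195,115,275,215),6);cv2.imwrite('pics/c2.png',A[:600])
A=a('side0',(270,260,330,300),6);B=a('top0',(310,175,370,215),6);cv2.imwrite('pics/c3.png',np.hstack([A,B]))
E
```

```text
(no output)
```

View pics/c1.png

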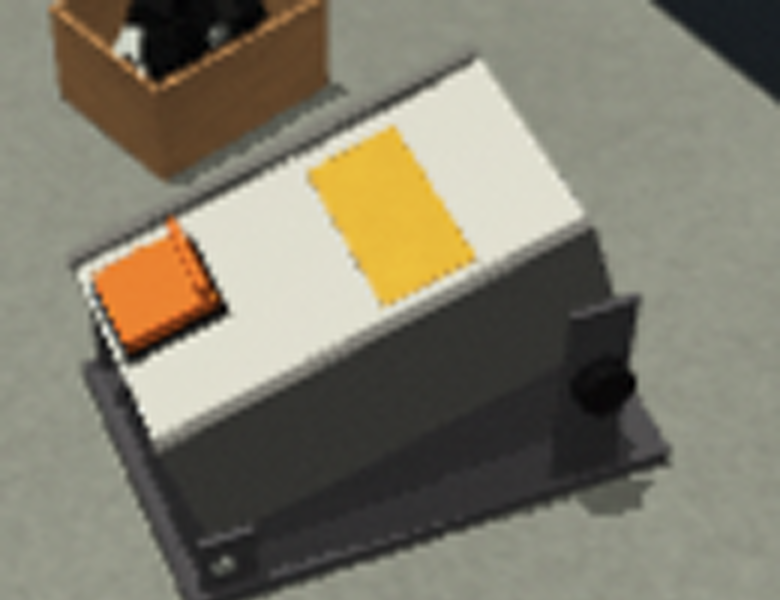

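View pics/c2.png

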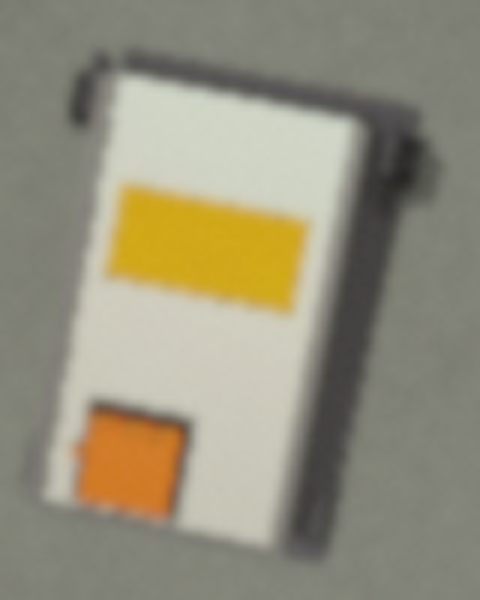

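View pics/c3.png

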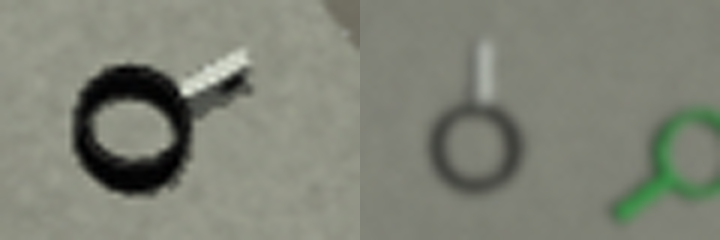

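The crops confirm it: a black ring with a light steel ear, at side (292,281) and top (330,199). The case is clear in both views, so I'll fit the stand and case model to its features.

```bash
cat > fit.py <<'E'
from h import *
from scipy.optimize import least_squares
np.set_printoptions(precision=2,suppress=True)
S=load('side0');T=load('top0')
# ('c' case / 'b' base), coords, crop px
side=[('c',(0,65,79),(78,268)),('c',(230,-67,86),(590,222)),('c',(0,-67,86),(160,442)),('c',(230,65,79),(478,62)),
 ('c',(7,43,93),(92,275)),('c',(7,-7,93),(130,346)),
 ('b',(-135,88,12),(85,368)),('b',(135,-88,12),(668,455)),('c',(0,-70,0),(212,540))]
top=[('c',(0,65,79),(42,500)),('c',(0,-65,79),(278,550)),('c',(230,65,79),(115,68)),('c',(230,-65,79),(360,120)),
 ('c',(7,43,93),(76,498)),('c',(7,-7,93),(172,518)),('b',(-135,-88,12),(325,562)),('b',(135,-88,12),(418,105))]
def R2(p):
    x,y,yaw=p[:3]; return np.array([[np.cos(yaw),-np.sin(yaw),0],[np.sin(yaw),np.cos(yaw),0],[0,0,1]]),np.array([x,y,0])
def case(p,P):
    R,o=R2(p); P=np.asarray(P,float).reshape(-1,3); A=p[5]
    s=np.c_[p[3]+P[:,0]*np.cos(A)-P[:,2]*np.sin(A),P[:,1],p[4]+P[:,0]*np.sin(A)+P[:,2]*np.cos(A)]
    return s@R.T+o
def base(p,P):
    R,o=R2(p); return np.asarray(P,float).reshape(-1,3)@R.T+o
def res(p,full=False):
    e=[]
    for s,L,off in((S,side,(195,115)),(T,top,(195,115))):
        for k,P,c in L:
            X=(case if k=='c' else base)(p,P); uv=proj(s,X)[0]
            c=(np.array(c)+.5)/6-.5+off; e.append(uv-c)
    e=np.array(e); return e if full else e.ravel()
if __name__=='__main__':
    p0=[600,50,-.2,-120,20,.2]
    f=least_squares(res,p0,loss='soft_l1'); p=f.x
    print(p,np.degrees(p[[2,5]])); print(res(p,True)); cov=np.linalg.inv(f.jac.T@f.jac);print(np.sqrt(np.diag(cov))*.4)
    print('tab top',case(p,(32,18,93)),'hinge',case(p,(0,0,0)),'bay',case(p,(58,0,4)))
    np.save('p.npy',p)
    k=np.array([[*(np.array(P)),] for _,P,_ in side])
    u=[(292,281.5)];
    # clamp: ring centre at mid height
    s3=lambda x,y,o:((np.array([x,y])+.5)/6-.5+o)
    print('clamp ring top view',atz(T,[s3(475-360,148,(310,175))],20), 'ear end',atz(T,[s3(486-360,42,(310,175))],24))
    print('side ring',atz(S,[s3(131,129,(270,260))],12),'ear', atz(S,[s3(247,55,(270,260))],20))
E
python3 fit.py
```

```text
[ 598.04   39.57   -0.23 -114.24   31.11    0.28] [-13.3   15.91]
[[-0.45 -0.09]
 [ 1.28  0.12]
 [-0.15  0.87]
 [ 0.68 -0.21]
 [ 0.01 -0.24]
 [-0.77 -0.45]
 [-0.88 -0.96]
 [ 0.89 -1.24]
 [ 0.73  0.7 ]
 [-0.48 -0.09]
 [ 0.07 -0.21]
 [-0.22  0.37]
 [ 0.21 -0.24]
 [ 0.14  0.39]
 [-0.37  0.25]
 [ 0.14  0.33]
 [ 0.38  0.23]]
[0.85 0.55 0.   1.12 1.07 0.01]
tab top [[496.15  82.16 129.32]] hinge [[486.87  65.85  31.11]] bay [[540.08  53.27  50.86]]
clamp ring top view [[ 469.28 -286.99   20.  ]] ear end [[ 528.92 -295.37   24.  ]]
side ring [[ 468.87 -289.41   12.  ]] ear [[ 530.13 -294.97   20.  ]]
```

```bash
cat > plan.py <<'E'
from fit import *
from scipy.spatial.transform import Rotation as Ro
def cur():
    s=sensors.sense(); return s['tool_pos'],Ro.from_euler('xyz',s['tcp_rot'],degrees=True),s
def casedir(p,v): return (case(p,v)-case(p,(0,0,0)))[0]
def Rcase(p,xdir): # tool z = -caseZ, tool x = given case vec
    z=-casedir(p,(0,0,1)); x=casedir(p,xdir); return Ro.from_matrix(np.c_[x,np.cross(z,x),z])
def go(pos,R):
    c,Rc,s=cur(); d=Rc.inv().apply(np.asarray(pos)-c)/1000; rv=(Rc.inv()*R).as_rotvec(degrees=True)
    print('shift m',np.round(d,4),'rot',np.round(rv,2),'rows>=',np.linalg.norm(d)/.05,np.linalg.norm(rv)/8.59)
    return d,rv
def incase(p,pos): # world->case
    R,o=R2(p); q=R.T@(np.asarray(pos)-o)-[p[3],0,p[4]]; A=p[5]
    return np.array([q[0]*np.cos(A)+q[2]*np.sin(A),q[1],-q[0]*np.sin(A)+q[2]*np.cos(A)])
p=np.load('p.npy')
E
python3 - <<'E'
from plan import *
R=Rcase(p,(-1,0,0)); print(R.as_euler('xyz',degrees=True))
tgt=case(p,(36,18,93+40+8))[0]; print(tgt)
go(tgt,R)
E
```

```text
[-180.     15.91  166.7 ]
[487.08  84.3  176.57]
shift m [-0.43 -0.35  0.06] rot [ -1.05 -15.91  -6.79] rows>= 11.16255330792197 2.0175785290740085
```

```bash
sed -i "s/np.round(d,4)/[round(float(v),4) for v in d]/" plan.py; python3 - <<'E'
from plan import *
R=Rcase(p,(-1,0,0))
go(case(p,(36,18,93+40+8))[0],R)
E
```

```text
shift m [-0.4283, -0.3524, 0.0623] rot [ -1.05 -15.91  -6.79] rows>= 11.16255330792197 2.0175785290740085
```

>>> move_arm(rows=[[[-0.03, -0.024, 0, 0, -1, 0], [-0.06, -0.05, 0, 0, -2, -1], [-0.09, -0.075, 0, 0, -3, -2], [-0.12, -0.1, 0, 0, -5, -2], [-0.15, -0.125, 0, 0, -6, -3], [-0.18, -0.15, 0, 0, -8, -3], [-0.21, -0.175, 0, 0, -9, -4], [-0.24, -0.2, 0, -0.5, -10, -4], [-0.27, -0.225, 0, -0.5, -12, -5], [-0.3, -0.25, 0, -0.5, -13, -5], [-0.33, -0.275, 0.01, -0.5, -14, -6], [-0.36, -0.3, 0.02, -1, -15, -6], [-0.39, -0.325, 0.03, -1, -15.5, -6.8], [-0.41, -0.34, 0.04, -1.05, -15.9, -6.8], [-0.42, -0.348, 0.05, -1.05, -15.9, -6.8], [-0.4283, -0.3524, 0.058, -1.05, -15.9, -6.8], [-0.4283, -0.3524, 0.0623, -1.05, -15.9, -6.8], [-0.4283, -0.3524, 0.0623, -1.05, -15.9, -6.8], [-0.4283, -0.3524, 0.0623, -1.05, -15.9, -6.8]]], grip=0)

```text
time: 2.0
tool_pos: [487.2, 85.7, 177.2]
tcp_rot: [179.9, 15.9, 166.7]
ft_force: [0.2, 0.7, 0.7]
finger_gap: -0.0
```

```bash
python3 - <<'E'
from plan import *
s=snap('side','side1'); snap('top','top1')
c,Rc,st=cur(); print(c,st['tcp_rot'],incase(p,c),st['ft_force'],st['finger_gap'],st['joint_pos'],st['time'])
big('side1',185,100,315,200,6,'s1')
E
```

```text
[487.48  85.67 177.63] [179.87  15.97 166.74] [ 36.36  19.42 141.99] [-0.97  1.05  0.01] 0.10909286504598226 [  8.09 -21.59 119.87  -6.13  66.87 -66.99] 2.1
```

View pics/s1.png

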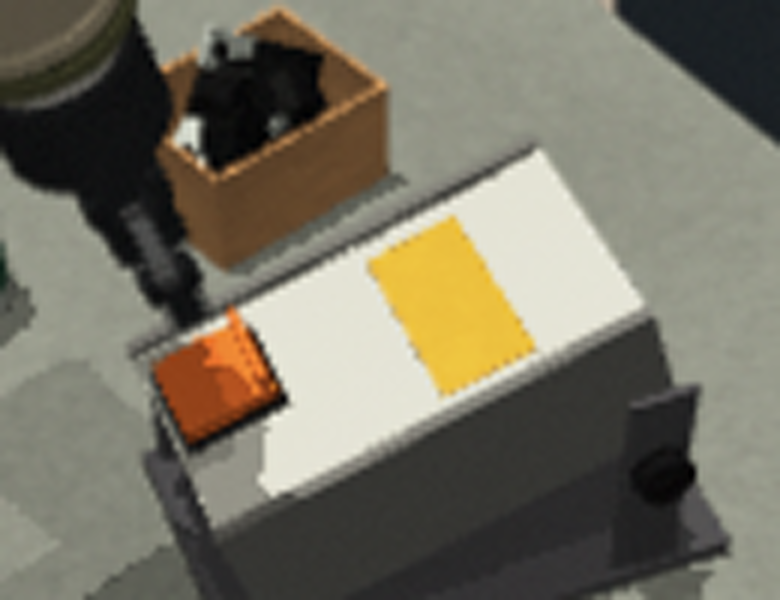

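>>> move_arm(rows=[[[0, 0, 0.01, 0, 0, 0], [0, -0.001, 0.02, 0, 0, 0], [0, -0.0015, 0.028, 0, 0, 0], [0, -0.0015, 0.032, 0, 0, 0], [0, -0.0015, 0.035, 0, 0, 0], [0, -0.0015, 0.035, 0, 0, 0], [0, -0.0015, 0.035, 0, 0, 0]]])

```text
time: 2.8
tool_pos: [496.5, 81.2, 143.5]
tcp_rot: [179.9, 15.9, 166.7]
ft_force: [0.2, 0.5, 0.3]
finger_gap: 0.2
```

```bash
python3 - <<'E'
from plan import *
s=snap('side','side2'); 
c,Rc,st=cur(); print(c,st['tcp_rot'],incase(p,c),st['ft_force'],st['time'])
print('tool force',Rc.inv().apply(st['ft_force']))
print(proj(s,c+Rc.apply([0,0,8])))
big('side2',185,100,265,180,7,'s2')
E
```

```text
[496.6   81.25 143.69] [179.89  15.95 166.67] [ 36.57  17.23 106.65] [-0.69  0.24 -0.27] 2.85
tool force [0.77 0.07 0.06]
[[221.22 160.3 ]]
```

View pics/s2.png

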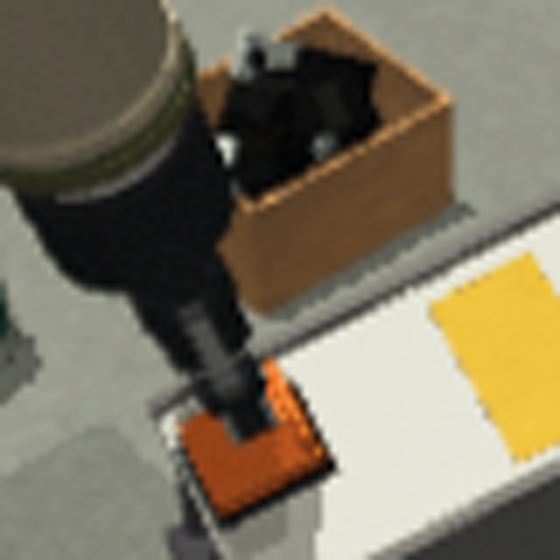

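>>> move_arm(rows=[[[0, 0, 0.003, 0, 0, 0], [0, 0, 0.005, 0, 0, 0], [0, 0, 0.007, 0, 0, 0], [0, 0, 0.008, 0, 0, 0], [0, 0, 0.008, 0, 0, 0]]])

```text
time: 3.35
tool_pos: [498.7, 80.8, 135.9]
tcp_rot: [179.9, 15.9, 166.7]
ft_force: [-1.8, 0.4, 4.5]
finger_gap: -0.3
```

```bash
cat > st.py <<'E'
from plan import *
c,Rc,st=cur(); print(c,st['tcp_rot'],'case',incase(p,c),'tool F',Rc.inv().apply(st['ft_force']),st['time'],st['finger_gap'])
E
python3 st.py
```

```text
[498.71  80.79 135.92] [179.89  15.95 166.67] case [36.52 17.26 98.58] tool F [ 0.58  0.   -4.81] 3.35 -0.2736750227064245
```

>>> move_arm(rows=[[[0, 0, 0.003, 0, 0, 0], [0, 0, 0.005, 0, 0, 0], [0, 0, 0.006, 0, 0, 0], [0, 0, 0.007, 0, 0, 0], [0, 0, 0.007, 0, 0, 0], [0, 0, 0.007, 0, 0, 0]]])

```text
time: 3.95
tool_pos: [500.7, 80.4, 129.9]
tcp_rot: [179.9, 16.0, 166.7]
ft_force: [-7.1, -0.3, 9.3]
finger_gap: 0.4
```

```bash
python3 st.py
```

```text
[500.72  80.39 129.92] [179.89  15.97 166.67] case [36.84 17.33 92.24] tool F [  3.98  -1.94 -10.84] 3.95 0.37644722962078087
```

>>> move_arm(rows=[[[0.002, 0, 0, 0, 0, 0], [0.004, 0, 0, 0, 0, 0], [0.004, 0, 0, 0, 0, 0], [0.004, 0, 0, 0, 0, 0]]])

```text
time: 4.35
tool_pos: [499.1, 80.9, 130.7]
tcp_rot: [179.8, 16.3, 166.7]
ft_force: [-0.4, -2.8, 11.1]
finger_gap: -0.1
```

```bash
python3 st.py
```

```text
[499.09  80.9  130.68] [179.84  16.26 166.66] case [35.41 17.45 93.45] tool F [ -3.36  -2.79 -10.64] 4.35 -0.1497916447979731
```

>>> move_arm(rows=[[[-0.001, 0, 0.001, 0, 0, 0], [-0.002, 0, 0.002, 0, 0, 0], [-0.002, 0, 0.002, 0, 0, 0], [-0.002, 0, 0.002, 0, 0, 0]]])

```text
time: 4.75
tool_pos: [500.1, 80.6, 128.2]
tcp_rot: [179.9, 16.1, 166.7]
ft_force: [-5.6, -1.2, 12.3]
finger_gap: -0.0
```

```bash
python3 st.py
```

```text
[500.14  80.62 128.22] [179.87  16.07 166.66] case [35.78 17.42 90.79] tool F [  1.57  -2.42 -13.25] 4.75 -0.007682499182885198
```

>>> move_arm(rows=[[[-0.002, 0, -0.0003, 0, 0, 0], [-0.004, 0, -0.0003, 0, 0, 0], [-0.007, 0, -0.0003, 0, 0, 0], [-0.01, 0, -0.0003, 0, 0, 0], [-0.013, 0, -0.0003, 0, 0, 0], [-0.016, 0, -0.0003, 0, 0, 0], [-0.016, 0, -0.0003, 0, 0, 0]]])

```text
time: 5.45
tool_pos: [514.9, 77.0, 132.8]
tcp_rot: [179.9, 16.0, 166.7]
ft_force: [-6.5, -1.0, 12.7]
finger_gap: 0.1
```

```bash
python3 st.py;  python3 - <<'E'
from plan import *
snap('side','side3'); big('side3',185,100,315,200,6,'s3')
E
```

```text
[514.92  77.02 132.77] [179.88  16.04 166.66] case [51.66 17.33 90.99] tool F [  2.33  -2.42 -13.89] 5.45 0.08601968503238702
```

View pics/s3.png

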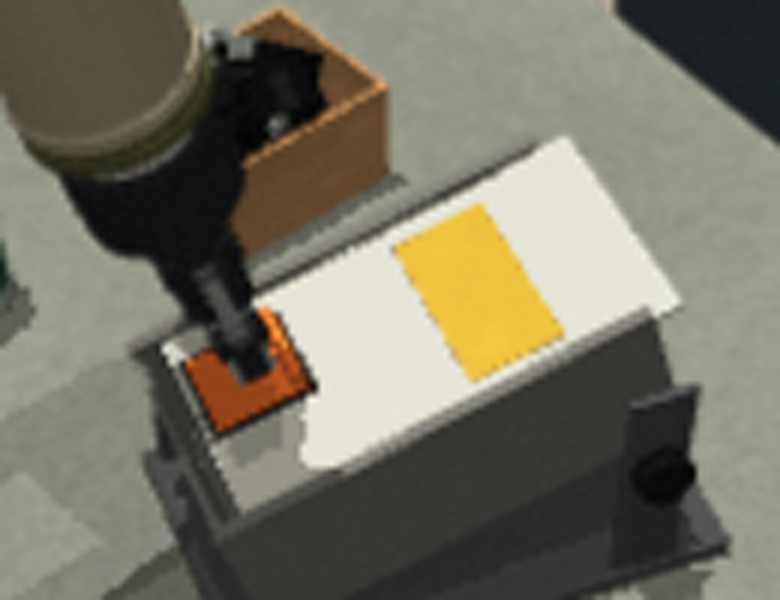

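>>> move_arm(rows=[[[-0.003, 0, -0.0004, 0, 0, 0], [-0.006, 0, -0.0006, 0, 0, 0], [-0.01, 0, -0.0007, 0, 0, 0], [-0.014, 0, -0.0008, 0, 0, 0], [-0.018, 0, -0.0008, 0, 0, 0], [-0.022, 0, -0.0008, 0, 0, 0], [-0.025, 0, -0.0008, 0, 0, 0], [-0.025, 0, -0.0008, 0, 0, 0]]])

```text
time: 6.3
tool_pos: [538.1, 71.4, 140.4]
tcp_rot: [179.9, 16.0, 166.7]
ft_force: [-6.7, -1.6, 12.4]
finger_gap: 0.2
```

```bash
python3 st.py
```

```text
[538.09  71.4  140.41] [179.89  16.04 166.66] case [76.67 17.18 91.79] tool F [  2.53  -3.06 -13.66] 6.3 0.15051165935428384
```

>>> move_arm(rows=[[[-0.003, 0, -0.0006, 0, 0, 0], [-0.006, 0, -0.0008, 0, 0, 0], [-0.01, 0, -0.001, 0, 0, 0], [-0.014, 0, -0.0012, 0, 0, 0], [-0.018, 0, -0.0013, 0, 0, 0], [-0.022, 0, -0.0014, 0, 0, 0], [-0.025, 0, -0.0015, 0, 0, 0], [-0.025, 0, -0.0015, 0, 0, 0]]])

```text
time: 7.1
tool_pos: [560.9, 65.8, 148.6]
tcp_rot: [179.9, 16.0, 166.7]
ft_force: [-5.6, -1.8, 10.6]
finger_gap: -0.1
```

```bash
python3 st.py
```

```text
[560.94  65.83 148.56] [179.91  16.02 166.67] case [101.53  17.02  93.18] tool F [  1.95  -3.   -11.57] 7.1 -0.08020436350603435
```

>>> move_arm(rows=[[[0, 0, 0.0008, 0, 0, 0], [-0.003, 0, 0.001, 0, 0, 0], [-0.007, 0, 0.001, 0, 0, 0], [-0.011, 0, 0.001, 0, 0, 0], [-0.015, 0, 0.0009, 0, 0, 0], [-0.019, 0, 0.0008, 0, 0, 0], [-0.022, 0, 0.0007, 0, 0, 0], [-0.022, 0, 0.0007, 0, 0, 0]]])

```text
time: 7.9
tool_pos: [581.8, 60.8, 154.2]
tcp_rot: [179.9, 16.0, 166.7]
ft_force: [-5.4, -2.5, 12.0]
finger_gap: 0.1
```

```bash
python3 st.py;  python3 - <<'E'
from plan import *
snap('side','side4'); big('side4',185,100,315,200,6,'s4')
E
```

```text
[581.82  60.77 154.18] [179.92  16.04 166.66] case [123.73  16.9   92.7 ] tool F [  1.15  -3.65 -12.82] 7.9 0.1102836521600991
```

View pics/s4.png

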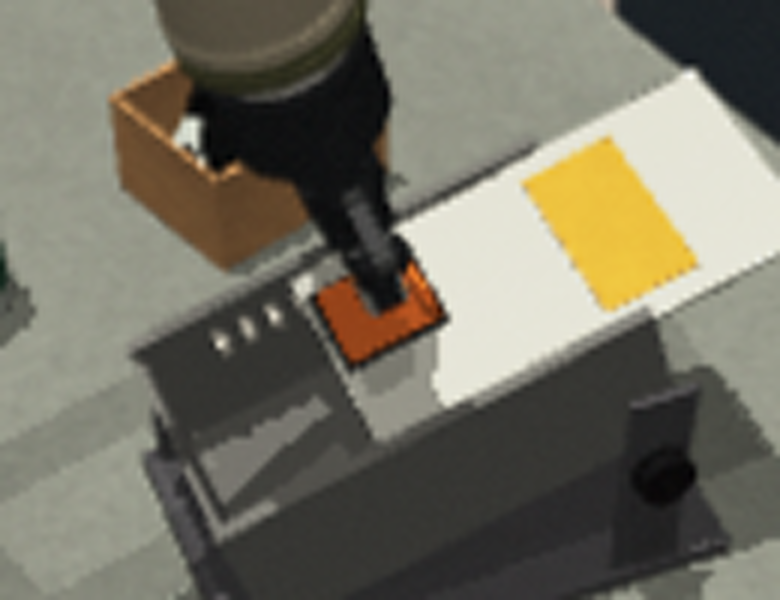

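>>> move_arm(rows=[[[-0.003, 0, -0.0001, 0, 0, 0], [-0.007, 0, -0.0001, 0, 0, 0], [-0.011, 0, -0.0002, 0, 0, 0], [-0.015, 0, -0.0003, 0, 0, 0], [-0.018, 0, -0.0004, 0, 0, 0], [-0.02, 0, -0.0005, 0, 0, 0], [-0.02, 0, -0.0005, 0, 0, 0]]])

```text
time: 8.65
tool_pos: [600.2, 56.3, 160.1]
tcp_rot: [179.9, 16.0, 166.7]
ft_force: [-6.0, -2.4, 11.2]
finger_gap: -0.1
```

```bash
python3 st.py
```

```text
[600.24  56.29 160.09] [179.93  16.03 166.66] case [143.58  16.78  93.19] tool F [  1.96  -3.73 -12.26] 8.65 -0.10033249491682704
```

>>> move_arm(rows=[[[-0.001, 0, 0, 0, 0, 0], [-0.002, 0, 0, 0, 0, 0], [-0.003, 0, 0, 0, 0, 0], [-0.0035, 0, 0, 0, 0, 0], [-0.0035, 0, 0, 0, 0, 0]]])

```text
time: 9.15
tool_pos: [602.6, 55.7, 160.3]
tcp_rot: [179.9, 15.9, 166.7]
ft_force: [-9.5, -1.7, 10.4]
finger_gap: -0.1
```

```bash
python3 st.py;  python3 - <<'E'
from plan import *
snap('side','side5'); big('side5',185,85,315,185,6,'s5')
E
```

```text
[602.6   55.73 160.29] [179.94  15.92 166.67] case [145.97  16.78  92.71] tool F [  5.69  -3.82 -12.44] 9.15 -0.0982540748631096
```

View pics/s5.png

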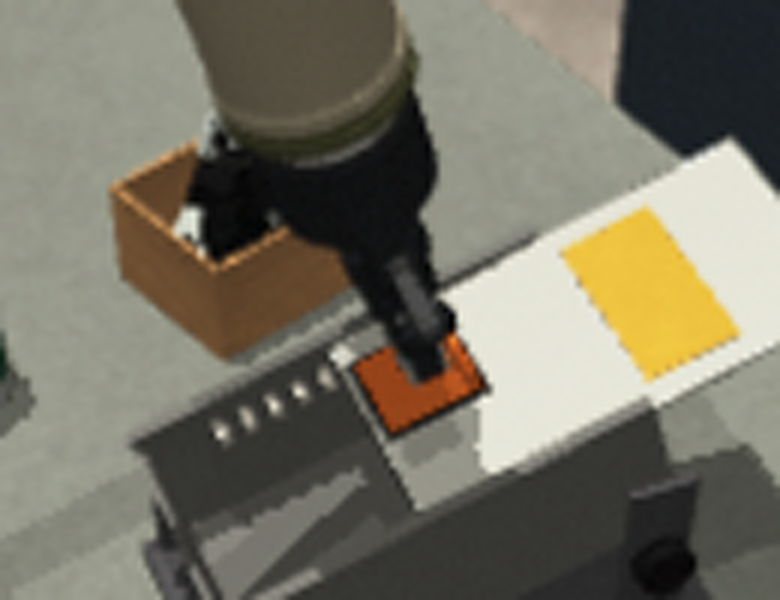

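>>> move_arm(rows=[[[0, 0, -0.003, 0, 0, 0], [0.0005, 0, -0.007, 0, 0, 0], [0.001, 0, -0.012, 0, 0, 0], [0.001, 0, -0.022, 0, 0, 0], [0.001, 0, -0.04, 0, 0, 0], [0.001, 0, -0.06, 0, 0, 0], [0.001, 0, -0.08, 0, 0, 0], [0.001, 0, -0.1, 0, 0, 0], [0.001, 0, -0.1, 0, 0, 0]]])

```text
time: 10.1
tool_pos: [576.3, 62.9, 259.2]
tcp_rot: [179.8, 16.2, 166.7]
ft_force: [0.7, 0.5, 1.0]
finger_gap: -0.0
```

```bash
python3 st.py;  python3 - <<'E'
from plan import *
S1=snap('side','side6'); T1=snap('top','top6'); big('side6',185,85,315,185,6,'s6'); big('top6',195,95,275,195,6,'t6')
R=Ro.from_euler('xyz',[180,0,172.8],degrees=True)
c,_,_=cur()
go([469,-288,c[2]],R)
E
```

```text
[576.26  62.87 259.19] [179.79  16.23 166.67] case [146.86  17.67 195.3 ] tool F [-0.83  0.7  -0.76] 10.1 -0.01584696191498027
shift m [0.0217, -0.3656, -0.007] rot [-0.73 15.96 -6.06] rows>= 7.326954638356178 1.988991175038073
```

View pics/s6.png

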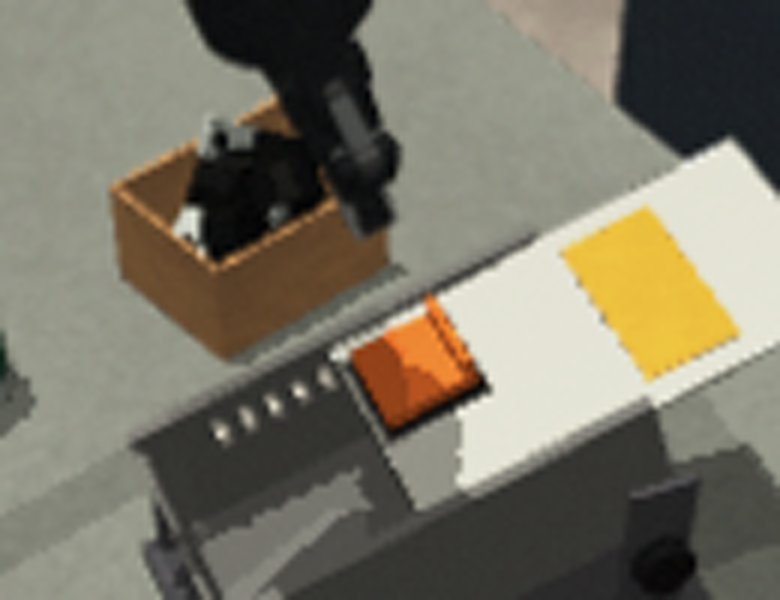

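View pics/t6.png

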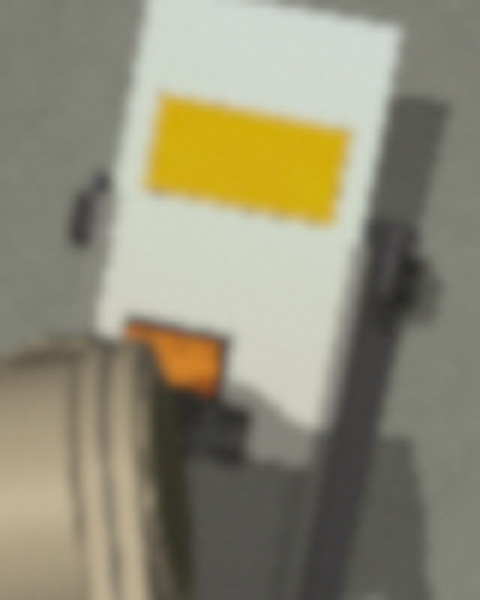

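>>> move_arm(rows=[[[0.001, -0.025, 0, 0, 1, 0], [0.002, -0.06, 0, 0, 3, -1], [0.004, -0.095, -0.001, 0, 5, -2], [0.006, -0.13, -0.002, -0.3, 7, -3], [0.009, -0.165, -0.003, -0.3, 9, -3], [0.012, -0.2, -0.004, -0.4, 11, -4], [0.015, -0.235, -0.005, -0.5, 12, -5], [0.017, -0.27, -0.006, -0.6, 14, -6], [0.019, -0.305, -0.007, -0.7, 15, -6], [0.02, -0.335, -0.007, -0.7, 16, -6], [0.0217, -0.355, -0.007, -0.73, 15.96, -6.06], [0.0217, -0.3656, -0.007, -0.73, 15.96, -6.06], [0.0217, -0.3656, -0.007, -0.73, 15.96, -6.06], [0.0217, -0.3656, -0.007, -0.73, 15.96, -6.06]]], grip=0.9)

```text
time: 11.6
tool_pos: [468.8, -287.4, 254.6]
tcp_rot: [180.0, -0.1, 172.8]
ft_force: [-0.2, -0.2, -0.8]
finger_gap: 77.0
```

```bash
python3 - <<'E'
from plan import *
c,Rc,st=cur(); print(c,st['tcp_rot'],st['finger_gap'],st['time'])
go([469,-288,60],Ro.from_euler('xyz',[180,0,172.8],degrees=True))
s=snap('side','side7'); t=snap('top','top7'); big('side7',230,60,330,160,6,'x') 
a=cv2.imread('pics/side7.png'); b=cv2.imread('pics/top7.png')
cv2.imwrite('pics/c7.png',np.hstack([cv2.resize(a[220:340,235:345],None,fx=3.6,fy=3.6,interpolation=2),cv2.resize(b[80:200,195:305],None,fx=3.6,fy=3.6,interpolation=2)]))
E
```

```text
[ 468.82 -287.35  254.64] [179.96  -0.09 172.78] 77.02349478699524 11.6
shift m [-0.0006, -0.0008, 0.1946] rot [ 0.04 -0.09 -0.02] rows>= 3.8928173453855255 0.01222702142841257
```

View pics/c7.png

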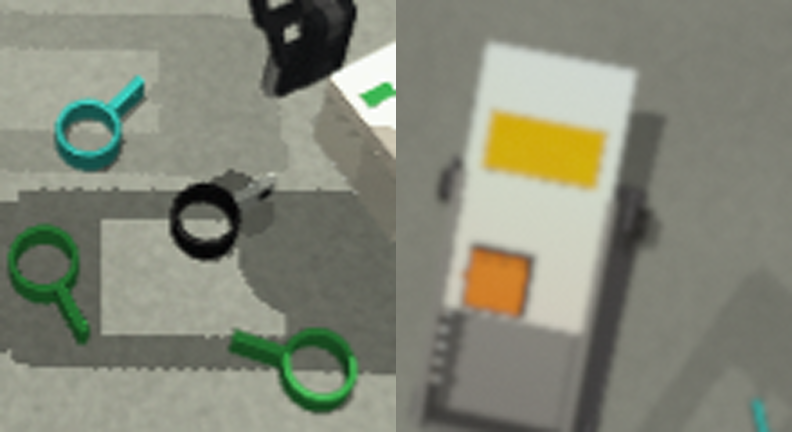

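```bash
python3 - <<'E'
from plan import *
print(atz(T,[(328,165),(361,166),(331,124)],91))
E
```

```text
[[ 576.04 -277.34   91.  ]
 [ 569.69 -385.38   91.  ]
 [ 711.89 -294.42   91.  ]]
```

>>> move_arm(rows=[[[0, -0.0005, 0.02, 0, 0, 0], [0, -0.0005, 0.05, 0, 0, 0], [0, -0.0005, 0.09, 0, 0, 0], [0, -0.0005, 0.13, 0, 0, 0], [0, -0.0005, 0.16, 0, 0, 0], [0, -0.0005, 0.175, 0, 0, 0], [0, -0.0005, 0.18, 0, 0, 0], [0, -0.0005, 0.18, 0, 0, 0]]])

```text
time: 12.5
tool_pos: [469.0, -288.4, 75.9]
tcp_rot: [-180.0, -0.0, 172.8]
ft_force: [0.4, -0.5, 0.1]
finger_gap: 76.9
```

>>> move_arm(rows=[[[0, 0, 0.02, 0, 0, 0], [0, 0, 0.035, 0, 0, 0], [0, 0, 0.04, 0, 0, 0], [0, 0, 0.04, 0, 0, 0]]])

```text
time: 12.9
tool_pos: [468.3, -288.4, 35.1]
tcp_rot: [180.0, -0.1, 172.8]
ft_force: [-0.7, 0.2, -0.6]
finger_gap: 76.8
```

```bash
python3 - <<'E'
from plan import *
c,Rc,st=cur(); print(c)
snap('side','side8'); t=snap('top','top8')
a=cv2.imread('pics/side8.png'); b=cv2.imread('pics/top8.png')
cv2.imwrite('pics/c8.png',np.hstack([cv2.resize(a[220:340,235:345],None,fx=3.6,fy=3.6,interpolation=2),cv2.resize(b[140:260,275:385],None,fx=3.6,fy=3.6,interpolation=2)]))
E
```

```text
[ 468.27 -288.42   35.1 ]
```

View pics/c8.png

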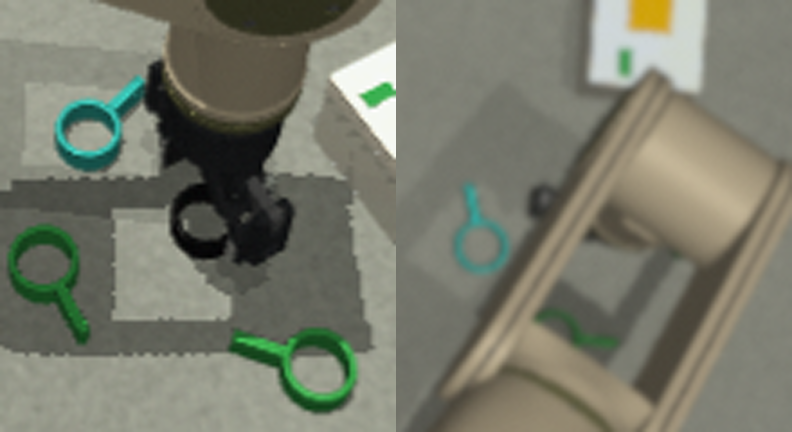

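>>> move_arm(rows=[[[0, 0, 0.008, 0, 0, 0], [0, 0, 0.016, 0, 0, 0], [0, 0, 0.022, 0, 0, 0], [0, 0, 0.024, 0, 0, 0], [0, 0, 0.024, 0, 0, 0]]])

```text
time: 13.5
tool_pos: [468.1, -288.3, 10.6]
tcp_rot: [180.0, -0.1, 172.8]
ft_force: [-0.7, 1.2, -0.1]
finger_gap: 76.6
```

>>> move_arm(rows=[[[0, 0, 0, 0, 0, 0], [0, 0, 0, 0, 0, 0], [0, 0, 0, 0, 0, 0], [0, 0, 0, 0, 0, 0], [0, 0, 0, 0, 0, 0], [0, 0, 0, 0, 0, 0], [0, 0, 0, 0, 0, 0]]], grip=0.4, newtons=30)

```text
time: 14.2
tool_pos: [469.0, -288.9, 12.0]
tcp_rot: [-180.0, 0.0, 172.8]
ft_force: [-0.0, 1.5, 6.7]
finger_gap: 49.7
```

```bash
python3 st.py; python3 - <<'E'
from plan import *
snap('side','side9'); big('side9',255,240,345,315,7,'s9')
E
```

```text
[ 468.96 -288.92   12.04] [-179.96    0.    172.79] case [  56.52 -349.38  -35.94] tool F [ 0.22  1.45 -6.66] 14.2 49.73078898235859
```

View pics/s9.png

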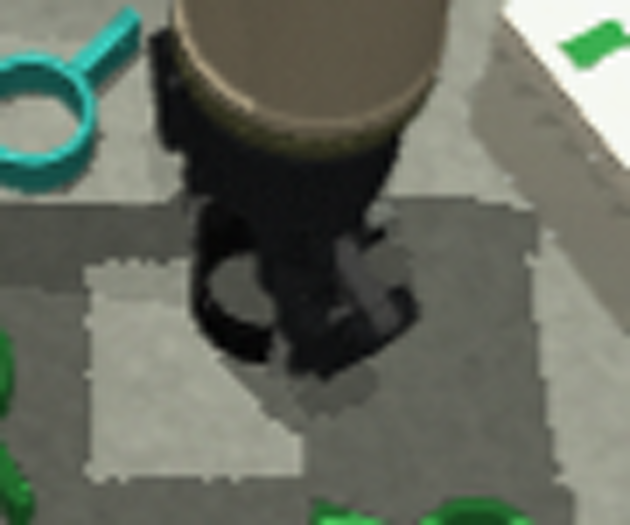

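>>> move_arm(rows=[[[0, 0, -0.006, 0, 0, 0], [0, 0, -0.02, 0, 0, 0], [0, 0, -0.05, 0, 0, 0], [0, 0, -0.09, 0, 0, 0], [0, 0, -0.13, 0, 0, 0], [0, 0, -0.17, 0, 0, 0], [0, 0, -0.2, 0, 0, 0], [0, 0, -0.22, 0, 0, 0], [0, 0, -0.22, 0, 0, 0]]], newtons=40)

```text
time: 15.15
tool_pos: [470.3, -289.8, 236.4]
tcp_rot: [-179.8, 0.3, 172.8]
ft_force: [0.7, -0.9, -1.4]
finger_gap: 49.0
```

```bash
python3 st.py; python3 - <<'E'
from plan import *
s=snap('side','side10'); c,Rc,st=cur(); u=proj(s,c)[0].astype(int); print(u)
x,y=max(u[0]-60,0),max(u[1]-60,0); big('side10',x,y,x+120,y+100,6,'s10')
R=Rcase(p,(0,1,0)); print(R.as_euler('xyz',degrees=True), 'ear dir', R.as_matrix()[:,0])
go(case(p,(57,17,140))[0],R)
E
```

```text
[ 470.31 -289.8   236.4 ] [-179.77    0.33  172.79] case [ 119.5  -349.92  179.4 ] tool F [-0.8  -0.82  1.4 ] 15.15 49.002383903475426
[300 235]
[164.09   0.    76.7 ] ear dir [ 0.23  0.97 -0.  ]
shift m [0.0093, 0.3697, 0.0513] rot [-11.96 -13.11  95.44] rows>= 7.467535635454513 11.300518148055072
```

View pics/s10.png

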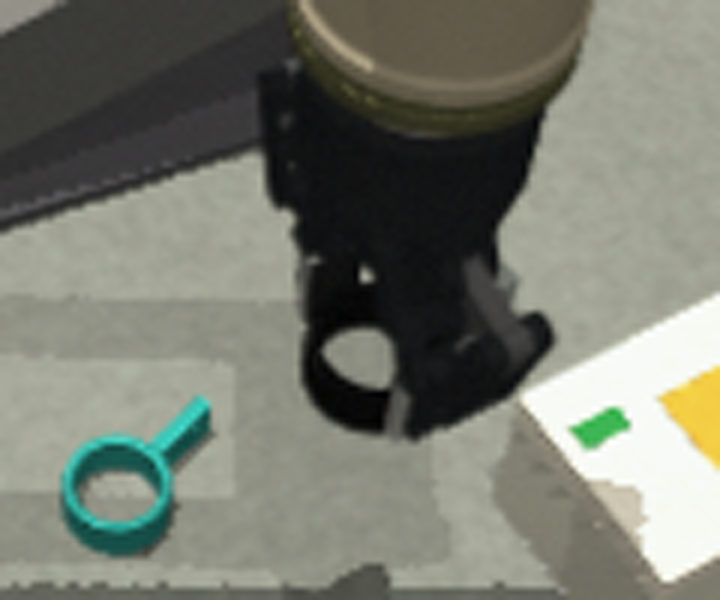

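>>> move_arm(rows=[[[0, 0.01, -0.01, -0.6, -0.7, 5], [0.001, 0.03, -0.01, -1.5, -1.6, 12], [0.001, 0.055, -0.01, -2.3, -2.5, 18], [0.002, 0.08, -0.01, -3, -3.3, 24], [0.003, 0.105, -0.01, -3.8, -4.1, 30], [0.003, 0.13, -0.01, -4.5, -5, 36], [0.004, 0.155, -0.01, -5.3, -5.8, 42], [0.005, 0.18, -0.01, -6, -6.6, 48], [0.006, 0.205, -0.01, -6.8, -7.4, 54], [0.006, 0.23, -0.01, -7.5, -8.2, 60], [0.007, 0.255, -0.01, -8.3, -9.1, 66], [0.008, 0.28, -0.01, -9, -9.9, 72], [0.008, 0.305, -0.01, -9.8, -10.7, 78], [0.009, 0.325, -0.01, -10.5, -11.5, 84], [0.009, 0.345, 0, -11.2, -12.2, 89], [0.009, 0.36, 0.01, -11.7, -12.8, 93], [0.009, 0.3697, 0.02, -11.96, -13.1, 95.4], [0.0093, 0.3697, 0.02, -11.96, -13.1, 95.4], [0.0093, 0.3697, 0.02, -11.96, -13.1, 95.4]]])

```text
time: 17.1
tool_pos: [504.9, 79.2, 209.7]
tcp_rot: [164.5, -0.0, 76.9]
ft_force: [0.2, -0.1, 0.0]
finger_gap: 49.0
```

```bash
python3 st.py; python3 - <<'E'
from plan import *
s=snap('side','side11'); snap('top','top11'); c,Rc,st=cur(); 
big('side11',185,85,315,185,6,'s11'); big('top11',195,95,295,195,6,'t11')
print(st['joint_pos'])
go(case(p,(57,17,110))[0],Rcase(p,(0,1,0)))
E
```

```text
[504.88  79.24 209.67] [164.47  -0.01  76.86] case [ 62.85  17.17 167.76] tool F [-0.07  0.23  0.06] 17.1 48.99214820193608
[  6.77 -19.77 114.89  -5.57  70.17  21.22]
shift m [0.0, -0.007, 0.059] rot [-0.24 -0.08  0.05] rows>= 1.1878151849217147 0.02992190150879864
```

View pics/s11.png

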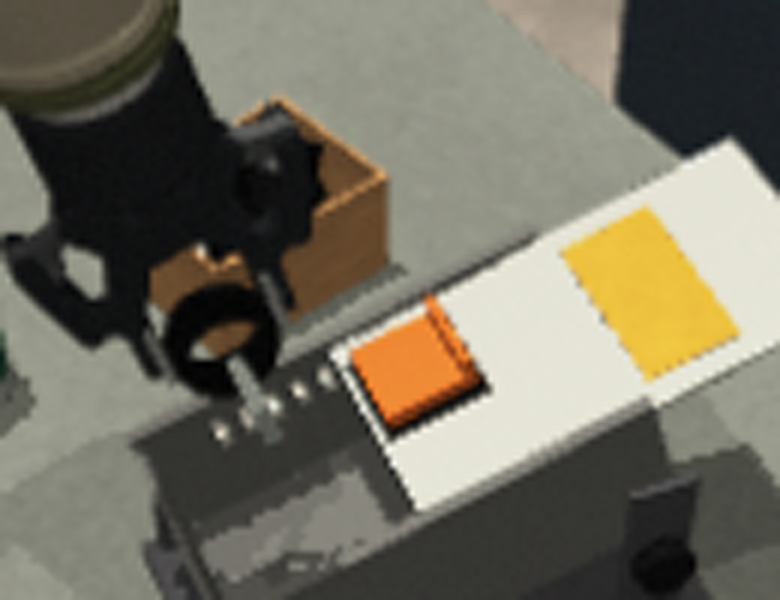

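View pics/t11.png

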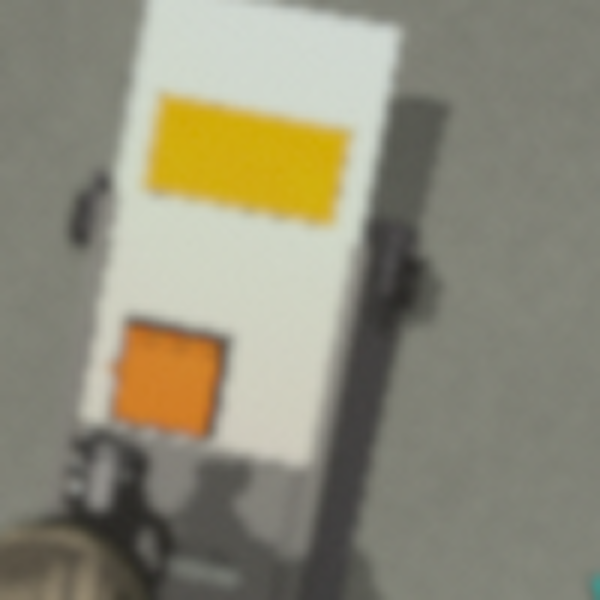

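```bash
python3 - <<'E'
from plan import *
s=load('side11'); c,Rc,st=cur()
a=cv2.imread('pics/side11.png')[85:185,185:315]; a=cv2.resize(a,None,fx=6,fy=6,interpolation=2)
for y,col in((-57,(0,0,255)),(57,(255,0,0)),(-40,(0,255,255)),(40,(255,255,0))):
  for z in(-80,-65,-50,-35,-20,-5,8):
    u=(proj(s,c+Rc.apply([0,y,z]))[0]-(185,85)+.5)*6-.5
    if 0<=u[0]<780 and 0<=u[1]<600:
      cv2.circle(a,tuple(int(v) for v in u),3,col,-1); cv2.putText(a,str(z),(int(u[0])+4,int(u[1])),0,.4,col,1)
cv2.imwrite('pics/o11.png',a)
E
```

```text
(no output)
```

View pics/o11.png

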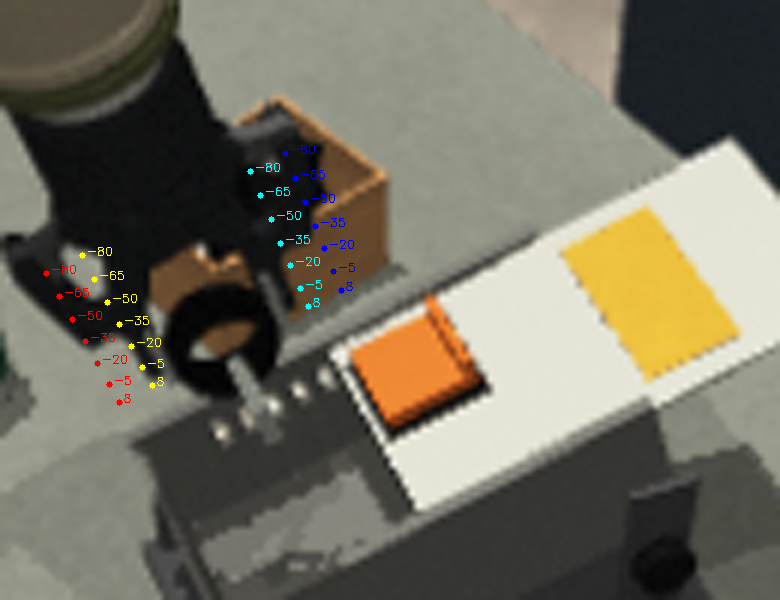

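The overlay shows that, with the ring between the jaws, the finger knuckles are about ±57 mm wide 35 mm behind the TCP. That is too wide for the 106 mm opening at full depth. I'll take the clamp back to the bench and grip it by its 8 mm ear instead.

```bash
python3 - <<'E'
from plan import *
go([469,-288.5,236],Ro.from_euler('xyz',[180,0,172.8],degrees=True))
E
```

```text
shift m [-0.3659, 0.0533, -0.0113] rot [ 11.87  13.08 -95.38] rows>= 7.398307024019229 11.292743861844112
```

>>> move_arm(rows=[[[0, 0, -0.02, 0.5, 0.5, -4], [-0.015, 0.002, -0.025, 1.2, 1.3, -10], [-0.04, 0.006, -0.028, 2, 2.2, -16], [-0.065, 0.01, -0.027, 2.7, 3, -22], [-0.09, 0.014, -0.025, 3.5, 3.8, -28], [-0.115, 0.017, -0.022, 4.2, 4.7, -34], [-0.14, 0.02, -0.02, 5, 5.5, -40], [-0.165, 0.024, -0.018, 5.7, 6.3, -46], [-0.19, 0.028, -0.016, 6.5, 7.1, -52], [-0.215, 0.031, -0.014, 7.2, 8, -58], [-0.24, 0.035, -0.012, 8, 8.8, -64], [-0.265, 0.039, -0.011, 8.7, 9.6, -70], [-0.29, 0.042, -0.011, 9.5, 10.4, -76], [-0.315, 0.046, -0.011, 10.2, 11.2, -82], [-0.335, 0.049, -0.011, 10.9, 12, -88], [-0.355, 0.052, -0.0113, 11.5, 12.7, -93], [-0.3659, 0.0533, -0.0113, 11.87, 13.08, -95.4], [-0.3659, 0.0533, -0.0113, 11.87, 13.08, -95.4], [-0.3659, 0.0533, -0.0113, 11.87, 13.08, -95.4]]])

```text
time: 19.1
tool_pos: [468.7, -288.3, 236.2]
tcp_rot: [180.0, 0.1, 172.7]
ft_force: [-0.0, -0.0, -1.5]
finger_gap: 49.0
```

```bash
python3 - <<'E'
from plan import *
print(cur()[0],cur()[2]['tcp_rot'],cur()[2]['time'])
go([469,-288.5,14],Ro.from_euler('xyz',[180,0,172.8],degrees=True))
E
```

```text
[ 468.7  -288.28  236.23] [179.96   0.06 172.66] 19.1
shift m [-0.0001, -0.0003, 0.2222] rot [ 0.04  0.06 -0.14] rows>= 4.444689877522996 0.018376832286195084
```

>>> move_arm(rows=[[[0, 0, 0.02, 0, 0, 0], [0, 0, 0.05, 0, 0, 0], [0, 0, 0.09, 0, 0, 0], [0, 0, 0.13, 0, 0, 0], [0, 0, 0.165, 0, 0, 0], [0, 0, 0.19, 0, 0, 0], [0, 0, 0.205, 0, 0, 0], [0, 0, 0.213, 0, 0, 0], [0, 0, 0.219, 0, 0, 0], [0, 0, 0.222, 0, 0, 0], [0, 0, 0.222, 0, 0, 0]]])

```text
time: 20.2
tool_pos: [469.6, -288.2, 14.7]
tcp_rot: [-180.0, 0.1, 172.8]
ft_force: [-0.0, -0.4, -1.5]
finger_gap: 49.0
```

>>> move_arm(rows=[[[0, 0, 0, 0, 0, 0], [0, 0, 0, 0, 0, 0], [0, 0, 0, 0, 0, 0], [0, 0, 0, 0, 0, 0]]], grip=0.8)

```text
time: 20.6
tool_pos: [469.2, -288.0, 14.4]
tcp_rot: [180.0, 0.1, 172.8]
ft_force: [-0.9, -0.9, -1.2]
finger_gap: 68.5
```

```bash
python3 st.py
```

```text
[ 469.23 -288.02   14.36] [179.99   0.06 172.78] case [  57.21 -348.43  -33.72] tool F [ 0.74 -1.    1.25] 20.6 68.4510205993524
```

>>> move_arm(rows=[[[0, 0, -0.01, 0, 0, 0], [0, 0, -0.03, 0, 0, 0], [0, 0, -0.06, 0, 0, 0], [0, 0, -0.09, 0, 0, 0], [-0.02, 0, -0.11, 0, 0, 0], [-0.043, 0, -0.12, 0, 0, 0], [-0.043, 0, -0.12, 0, 0, 0], [-0.043, 0, -0.12, 0, 0, 0]]], grip=0.45)

```text
time: 21.4
tool_pos: [511.6, -293.2, 134.3]
tcp_rot: [180.0, 0.0, 172.8]
ft_force: [-0.1, 0.2, -1.1]
finger_gap: 45.9
```

```bash
python3 st.py; python3 - <<'E'
from plan import *
s=snap('side','side12'); t=snap('top','top12')
a=cv2.resize(cv2.imread('pics/side12.png')[230:330,240:350],None,fx=7,fy=6,interpolation=2)
a=cv2.resize(cv2.imread('pics/side12.png')[230:330,240:350],None,fx=6,fy=6,interpolation=2)
for X in([469,-288,24],[469+59.5,-288-7.5,24],[469+24.8,-288-3.1,24]):
    u=(proj(s,X)[0]-(240,230)+.5)*6-.5; cv2.circle(a,tuple(int(v) for v in u),3,(0,0,255),-1)
cv2.imwrite('pics/s12.png',a)
E
```

```text
[ 511.58 -293.19  134.29] [179.98   0.02 172.82] case [ 130.88 -343.72   69.98] tool F [0.17 0.21 1.06] 21.4 45.85049087381199
```

View pics/s12.png

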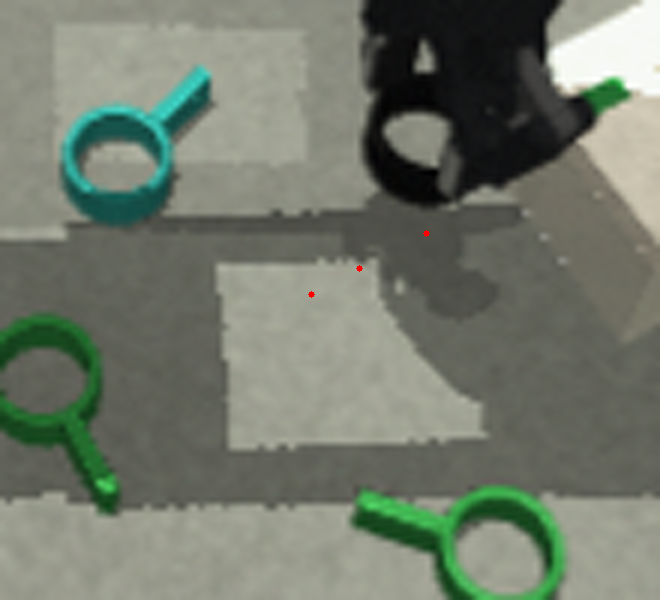

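The clamp came up with the gripper. My call set the narrower opening as it began, so the fingers closed on the ring again. I'll check how it is being held, then lower it carefully.

```bash
python3 - <<'E'
from plan import *
s=load('side12'); c,Rc,st=cur()
u0=(265,215)
a=cv2.resize(cv2.imread('pics/side12.png')[215:275,285:355],None,fx=10,fy=10,interpolation=2)
for P,col in (([0,0,-12],(0,0,255)),([0,0,12],(0,255,0)),([-60,0,-12],(255,0,0)),([25,0,-12],(0,255,255)),([25,0,12],(255,0,255)),([-60,0,12],(255,255,0))):
    u=(proj(s,c+Rc.apply(P))[0]-(285,215)+.5)*10-.5; cv2.circle(a,tuple(int(v) for v in u),4,col,-1)
cv2.imwrite('pics/s12b.png',a)
E
```

```text
(no output)
```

View pics/s12b.png

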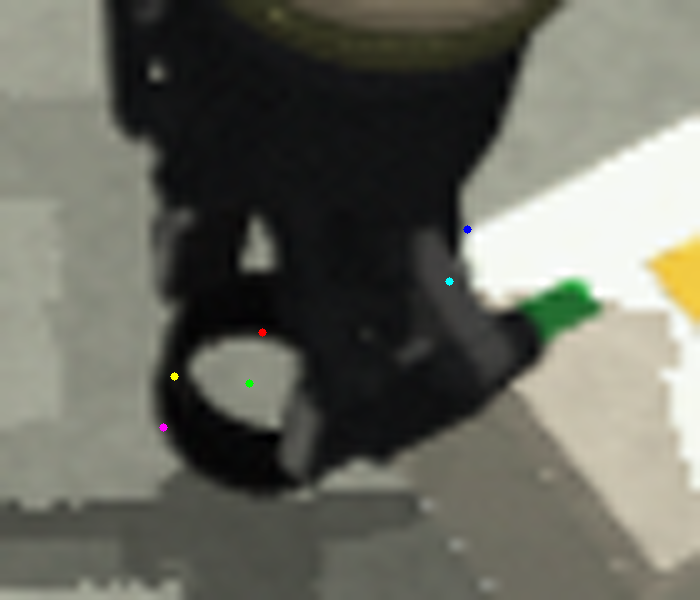

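>>> move_arm(rows=[[[0.015, 0, 0, 0, 0, 0], [0.035, 0, 0.02, 0, 0, 0], [0.043, 0, 0.05, 0, 0, 0], [0.043, 0, 0.08, 0, 0, 0], [0.043, 0, 0.1, 0, 0, 0], [0.043, 0, 0.11, 0, 0, 0], [0.043, 0, 0.11, 0, 0, 0]]])

```text
time: 22.2
tool_pos: [468.3, -287.8, 23.8]
tcp_rot: [180.0, -0.0, 172.8]
ft_force: [-0.5, -0.6, 0.8]
finger_gap: 45.6
```

```bash
python3 st.py; python3 - <<'E'
from plan import *
s=snap('side','side13'); t=snap('top','top13')
big('side13',250,240,340,310,8,'s13')
E
```

```text
[ 468.34 -287.76   23.84] [179.96  -0.01 172.76] case [  58.91 -348.39  -24.35] tool F [ 0.4  -0.67 -0.81] 22.2 45.63112471991652
```

View pics/s13.png

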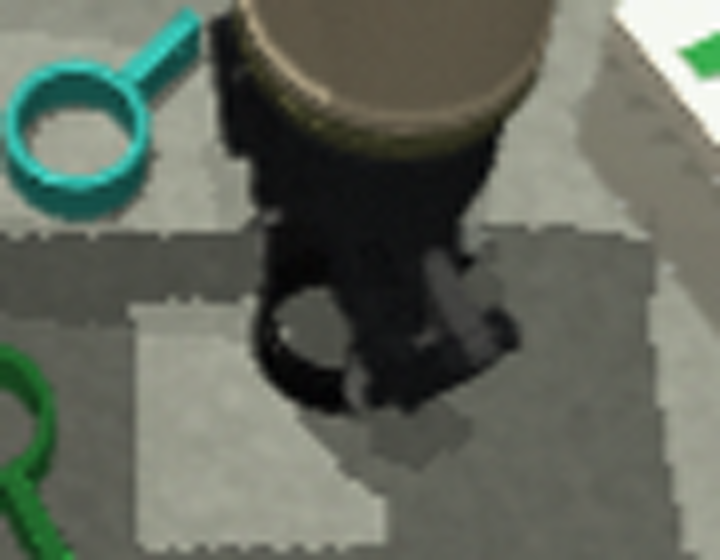

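>>> move_arm(rows=[[[0, 0, 0.002, 0, 0, 0], [0, 0, 0.004, 0, 0, 0], [0, 0, 0.006, 0, 0, 0], [0, 0, 0.006, 0, 0, 0]]])

```text
time: 22.7
tool_pos: [469.8, -288.6, 22.6]
tcp_rot: [-180.0, 0.1, 172.8]
ft_force: [-16.0, 11.6, 44.0]
finger_gap: 45.8
```

>>> move_arm(rows=[[[0, 0, -0.005, 0, 0, 0], [0, 0, -0.005, 0, 0, 0], [0, 0, -0.005, 0, 0, 0]]])

```text
time: 23.0
tool_pos: [468.9, -287.9, 23.0]
tcp_rot: [180.0, 0.0, 172.8]
ft_force: [-1.1, 1.1, 6.7]
finger_gap: 45.9
```

```bash
python3 st.py
```

```text
[ 468.9  -287.9    23.04] [179.99   0.04 172.78] case [  59.25 -348.4   -25.29] tool F [ 1.26  1.   -6.67] 23.0 45.887179828846534
```

Now it rests lightly on the bench. I'll open wide and look.

>>> move_arm(rows=[[[0, 0, 0, 0, 0, 0], [0, 0, 0, 0, 0, 0], [0, 0, 0, 0, 0, 0], [0, 0, 0, 0, 0, 0], [0, 0, 0, 0, 0, 0]]], grip=0.9)

```text
time: 23.5
tool_pos: [468.9, -287.8, 22.8]
tcp_rot: [180.0, 0.0, 172.8]
ft_force: [0.6, 0.1, -0.0]
finger_gap: 76.8
```

>>> move_arm(rows=[[[0, 0, -0.01, 0, 0, 0], [0, 0, -0.03, 0, 0, 0], [0, 0, -0.06, 0, 0, 0], [0, 0, -0.1, 0, 0, 0], [0.03, 0, -0.13, 0, 0, 0], [0.06, 0, -0.15, 0, 0, 0], [0.06, 0, -0.15, 0, 0, 0]]])

```text
time: 24.2
tool_pos: [408.9, -281.6, 177.6]
tcp_rot: [-179.8, 0.3, 172.7]
ft_force: [0.7, -0.6, -0.1]
finger_gap: 77.0
```

```bash
python3 st.py; python3 - <<'E'
from plan import *
s=snap('side','side14'); t=snap('top','top14')
a=cv2.resize(cv2.imread('pics/side14.png')[235:325,245:345],None,fx=7,fy=7,interpolation=2)[:600]
b=cv2.resize(cv2.imread('pics/top14.png')[150:250,270:370],None,fx=6,fy=6,interpolation=2)
cv2.imwrite('pics/s14.png',a);cv2.imwrite('pics/t14.png',b)
E
```

```text
[ 408.95 -281.56  177.63] [-179.8     0.3   172.74] case [  44.13 -356.02  139.78] tool F [-0.8  -0.51  0.1 ] 24.2 77.04839021161338
```

View pics/s14.png

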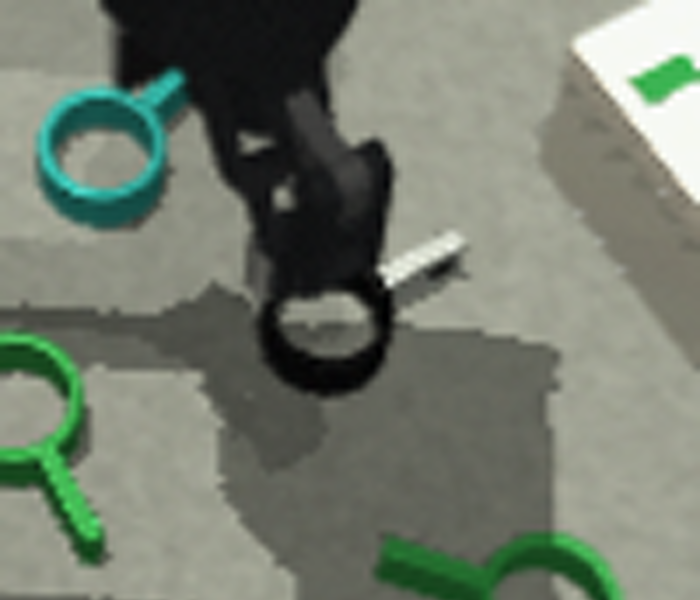

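View pics/t14.png

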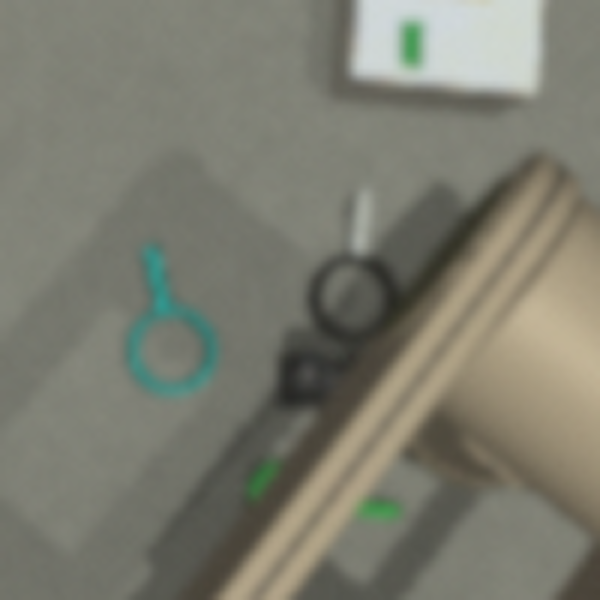

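The clamp lies flat again, with the ring at side (291.7,281.5) and top (329,199.5) and the ear pointing away from the robot. I'll re-measure it.

```bash
python3 - <<'E'
from plan import *
s=load('side14');t=load('top14')
f=lambda x,y,k,o:(np.array([x,y])+.5)/k-.5+o
a=atz(t,[f(355,297,6,(270,150))],20)[0];b=atz(t,[f(365,188,6,(270,150))],24)[0]
c=atz(s,[f(327,327,7,(245,235))],12)[0];d=atz(s,[f(462,238,7,(245,235))],22)[0]
print(a,b,c,d)
for q,w in((a,b),(c,d)): print(np.degrees(np.arctan2(*(w-q)[[1,0]])),np.linalg.norm((w-q)[:2]))
o=np.array([469,-288]); th=np.radians(-7.2); g=o+43*np.array([np.cos(th),np.sin(th)]); print(g)
go([*g,60],Ro.from_euler('xyz',[180,0,172.8],degrees=True))
E
```

```text
[ 469.85 -287.01   20.  ] [ 531.21 -294.91   24.  ] [ 468.23 -289.65   12.  ] [ 529.19 -294.92   22.  ]
-7.33416694449256 61.86891574419441
-4.937789057256959 61.18896148820148
[ 511.66 -293.39]
shift m [-0.1023, 0.0005, 0.1147] rot [-0.06  0.17 -0.06] rows>= 3.0740814206787612 0.022234140220397873
```

>>> move_arm(rows=[[[-0.02, 0, 0, 0, 0, 0], [-0.05, 0, 0, 0, 0, 0], [-0.08, 0, 0, 0, 0, 0], [-0.1023, 0, 0.01, 0, 0.1, 0], [-0.1023, 0.0005, 0.04, 0, 0.1, 0], [-0.1023, 0.0005, 0.08, 0, 0.1, 0], [-0.1023, 0.0005, 0.105, 0, 0.1, 0], [-0.1023, 0.0005, 0.1147, 0, 0.1, 0], [-0.1023, 0.0005, 0.1147, 0, 0.1, 0]]], grip=0.35)

```text
time: 25.2
tool_pos: [509.9, -291.4, 55.6]
tcp_rot: [179.8, -0.3, 172.8]
ft_force: [0.8, 0.3, -0.5]
finger_gap: 30.3
```

```bash
python3 st.py; python3 - <<'E'
from plan import *
s=snap('side','side15'); big('side15',250,240,340,315,8,'s15')
go([512,-293.3,13],Ro.from_euler('xyz',[180,0,172.8],degrees=True))
E
```

```text
[ 509.85 -291.41   55.6 ] [179.84  -0.32 172.8 ] case [ 107.29 -342.39   -5.12] tool F [-0.72  0.37  0.47] 25.2 30.27098102615547
shift m [-0.0012, -0.0009, 0.0447] rot [ 0.07 -0.15 -0.  ] rows>= 0.8947178359435148 0.01943896983151493
```

View pics/s15.png

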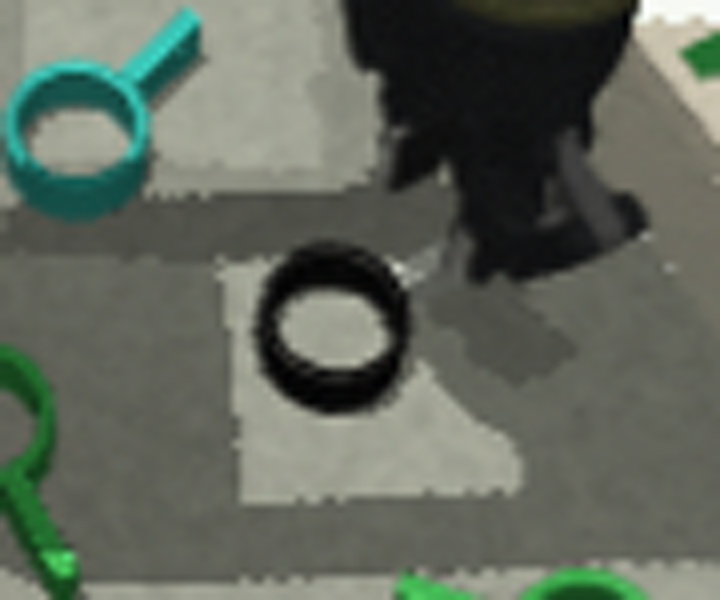

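>>> move_arm(rows=[[[-0.001, -0.0005, 0.01, 0, 0, 0], [-0.001, -0.001, 0.022, 0, 0, 0], [-0.001, -0.001, 0.034, 0, 0, 0], [-0.001, -0.001, 0.04, 0, 0, 0], [-0.001, -0.001, 0.0435, 0, 0, 0], [-0.001, -0.001, 0.0435, 0, 0, 0], [-0.001, -0.001, 0.0435, 0, 0, 0]]])

```text
time: 25.95
tool_pos: [512.0, -293.9, 15.1]
tcp_rot: [180.0, -0.1, 172.8]
ft_force: [0.7, -0.3, 0.1]
finger_gap: 30.1
```

>>> move_arm(rows=[[[0, 0, 0, 0, 0, 0], [0, 0, 0, 0, 0, 0], [0, 0, 0, 0, 0, 0], [0, 0, 0, 0, 0, 0], [0, 0, 0, 0, 0, 0], [0, 0, 0, 0, 0, 0]]], grip=0, newtons=70)

```text
time: 26.55
tool_pos: [512.4, -294.1, 15.6]
tcp_rot: [-180.0, -0.0, 172.8]
ft_force: [-1.2, 1.4, 5.2]
finger_gap: 5.7
```

```bash
python3 st.py
```

```text
[ 512.4  -294.13   15.61] [-179.99   -0.    172.78] case [  99.31 -344.44  -44.43] tool F [ 1.35  1.21 -5.19] 26.55 5.721895558212796
```

>>> move_arm(rows=[[[0, 0, 0, 0, 0, 0], [0, 0, 0, 0, 0, 0], [0, 0, 0, 0, 0, 0], [0, 0, 0.002, 0, 0, 0], [0, 0, 0.0045, 0, 0, 0], [0, 0, 0.0045, 0, 0, 0]]], grip=0.35, newtons=40)

```text
time: 27.15
tool_pos: [511.4, -293.4, 9.6]
tcp_rot: [179.9, -0.1, 172.8]
ft_force: [0.3, 0.8, 0.1]
finger_gap: 29.8
```

>>> move_arm(rows=[[[0, 0, 0, 0, 0, 0], [0, 0, 0, 0, 0, 0], [0, 0, 0, 0, 0, 0], [0, 0, 0, 0, 0, 0], [0, 0, 0, 0, 0, 0], [0, 0, 0, 0, 0, 0]]], grip=0, newtons=60)

```text
time: 27.75
tool_pos: [511.9, -293.8, 10.4]
tcp_rot: [180.0, -0.1, 172.8]
ft_force: [1.3, -1.0, 1.1]
finger_gap: 6.8
```

```bash
python3 st.py
```

```text
[ 511.91 -293.83   10.38] [179.98  -0.06 172.78] case [  97.34 -344.26  -49.31] tool F [-1.4  -0.81 -1.06] 27.75 6.77744490798991
```

Good grip: gap 6.8 mm and no load. Lift and check.

>>> move_arm(rows=[[[0, 0, -0.006, 0, 0, 0], [0, 0, -0.02, 0, 0, 0], [0, 0, -0.045, 0, 0, 0], [0, 0, -0.08, 0, 0, 0], [0, 0, -0.12, 0, 0, 0], [0, 0, -0.16, 0, 0, 0], [0, 0, -0.195, 0, 0, 0], [0, 0, -0.22, 0, 0, 0], [0, 0, -0.23, 0, 0, 0], [0, 0, -0.23, 0, 0, 0]]])

```text
time: 28.75
tool_pos: [512.9, -294.4, 242.8]
tcp_rot: [-179.9, 0.1, 172.8]
ft_force: [0.4, -0.9, -1.1]
finger_gap: 6.4
```

```bash
python3 st.py; python3 - <<'E'
from plan import *
s=snap('side','side16'); c,Rc,st=cur(); u=proj(s,c)[0].astype(int)
x,y=max(u[0]-60,0),max(u[1]-50,0); a=cv2.resize(cv2.imread('pics/side16.png')[y:y+100,x:x+120],None,fx=6,fy=6,interpolation=2)
for P,col in (([43,0,-14],(0,0,255)),([43,0,10],(0,255,0)),([68,0,-14],(0,255,255)),([18,0,-14],(255,0,0))):
    v=(proj(s,c+Rc.apply(P))[0]-(x,y)+.5)*6-.5; cv2.circle(a,tuple(int(q) for q in v),4,col,-1)
cv2.imwrite('pics/s16.png',a)
R=Rcase(p,(0,1,0))
go(case(p,(56,-21,150))[0],R)
E
```

```text
[ 512.89 -294.41  242.77] [-179.92    0.13  172.79] case [ 162.11 -344.6   173.88] tool F [-0.48 -0.8   1.09] 28.75 6.4037171180404675
shift m [0.0598, 0.3315, 0.0499] rot [-12.02 -13.36  95.4 ] rows>= 6.810887024185844 11.301656617882266
```

View pics/s16.png

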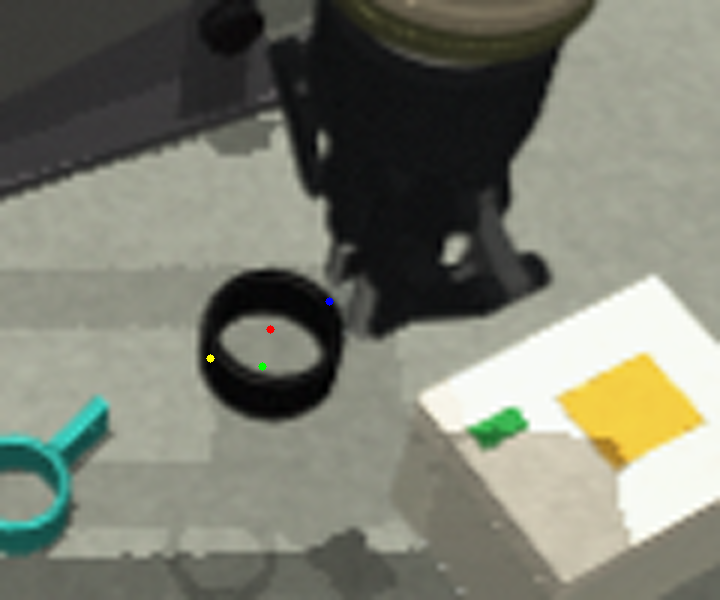

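>>> move_arm(rows=[[[0.002, 0.01, -0.005, -0.6, -0.7, 5], [0.005, 0.028, -0.005, -1.5, -1.6, 12], [0.009, 0.05, -0.005, -2.3, -2.5, 18], [0.013, 0.073, -0.005, -3, -3.3, 24], [0.017, 0.096, -0.005, -3.8, -4.2, 30], [0.021, 0.118, -0.005, -4.5, -5, 36], [0.025, 0.14, -0.005, -5.3, -5.9, 42], [0.029, 0.162, -0.005, -6, -6.7, 48], [0.033, 0.184, -0.005, -6.8, -7.6, 54], [0.037, 0.206, -0.005, -7.5, -8.4, 60], [0.041, 0.228, -0.005, -8.3, -9.2, 66], [0.045, 0.25, -0.005, -9, -10.1, 72], [0.049, 0.272, -0.005, -9.8, -10.9, 78], [0.053, 0.292, 0, -10.5, -11.8, 84], [0.056, 0.31, 0.01, -11.2, -12.5, 89], [0.058, 0.322, 0.02, -11.7, -13, 93], [0.0598, 0.3315, 0.03, -12, -13.4, 95.4], [0.0598, 0.3315, 0.04, -12, -13.4, 95.4], [0.0598, 0.3315, 0.045, -12, -13.4, 95.4], [0.0598, 0.3315, 0.045, -12, -13.4, 95.4]]])

```text
time: 30.8
tool_pos: [493.3, 42.0, 193.5]
tcp_rot: [164.3, 0.1, 76.7]
ft_force: [0.1, -0.5, -0.1]
finger_gap: 6.3
```

```bash
cat > ov.py <<'E'
from plan import *
import sys
n=sys.argv[1]
s=snap('side','side'+n); t=snap('top','top'+n); c,Rc,st=cur()
a=cv2.resize(cv2.imread(f'pics/side{n}.png')[90:190,185:315],None,fx=6,fy=6,interpolation=2)
for P,col in (([43,0,-14],(0,0,255)),([43,0,10],(0,255,0)),([68,0,10],(0,255,255)),([18,0,10],(255,0,0)),([-17,0,10],(255,0,255))):
    v=(proj(s,c+Rc.apply(P))[0]-(185,90)+.5)*6-.5; cv2.circle(a,tuple(int(q) for q in v),4,col,-1)
for P in ((4,66,75),(110,66,79),(110,-66,79),(4,-66,75),(4,66,4),(112,66,4),(4,-66,4),(112,-66,4)):
    v=(proj(s,case(p,P))[0]-(185,90)+.5)*6-.5; cv2.circle(a,tuple(int(q) for q in v),3,(255,255,0),-1)
cv2.imwrite(f'pics/s{n}.png',a); big('top'+n,195,95,295,195,6,'t'+n)
E
python3 st.py; python3 ov.py 17; python3 - <<'E'
from plan import *
go(case(p,(56,-21,100))[0],Rcase(p,(0,1,0)))
E
```

```text
[493.33  41.96 193.46] [164.3    0.08  76.73] case [ 55.85 -21.76 152.9 ] tool F [-0.44  0.13  0.13] 30.8 6.341173320743727
shift m [0.0006, -0.0013, 0.0545] rot [-0.05  0.03 -0.01] rows>= 1.0896319500675125 0.007591270749341918
```

View pics/s17.png

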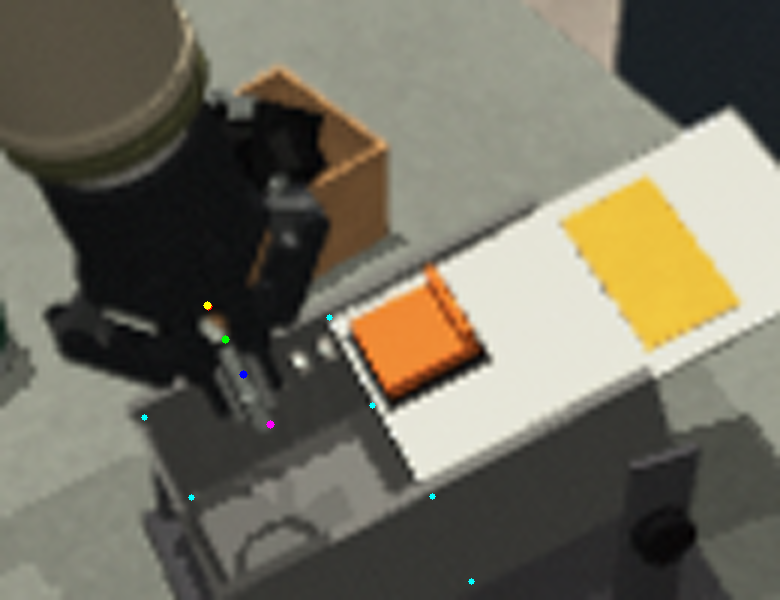

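View pics/t17.png

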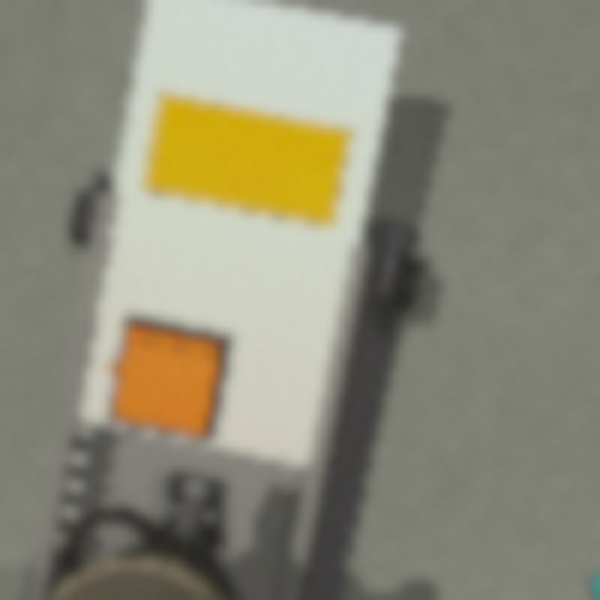

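```bash
python3 - <<'E'
from plan import *
s=load('side17'); c,Rc,st=cur()
a=cv2.resize(cv2.imread('pics/side17.png')[90:165,185:260],None,fx=8,fy=8,interpolation=2)
for y,col in((-60,(0,0,255)),(60,(255,0,0)),(-45,(0,255,255)),(45,(255,255,0)),(-30,(0,255,0)),(30,(255,0,255)),(-15,(255,255,255)),(15,(255,255,255))):
  for z in(-80,-65,-50,-35,-20,-5,8):
    u=(proj(s,c+Rc.apply([-11,y,z]))[0]-(185,90)+.5)*8-.5
    cv2.circle(a,tuple(int(v) for v in u),3,col,-1); cv2.putText(a,str(z),(int(u[0])+4,int(u[1])),0,.4,col,1)
cv2.imwrite('pics/o17.png',a)
E
```

```text
(no output)
```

View pics/o17.png

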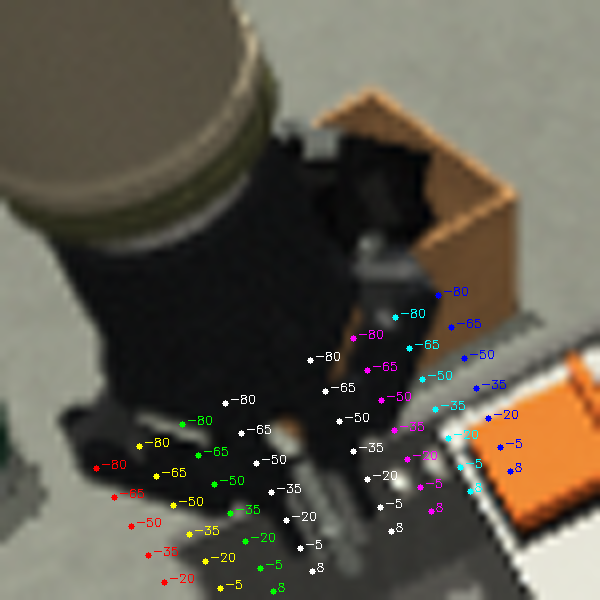

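>>> move_arm(rows=[[[0.0005, -0.001, 0.015, 0, 0, 0], [0.0005, -0.001, 0.03, 0, 0, 0], [0.0005, -0.001, 0.045, 0, 0, 0], [0.0005, -0.001, 0.06, 0, 0, 0], [0.0005, -0.001, 0.072, 0, 0, 0], [0.0005, -0.001, 0.08, 0, 0, 0], [0.0005, -0.001, 0.085, 0, 0, 0], [0.0005, -0.001, 0.085, 0, 0, 0]]])

```text
time: 31.7
tool_pos: [516.0, 37.7, 113.0]
tcp_rot: [164.2, 0.0, 76.7]
ft_force: [-0.2, -0.4, -0.8]
finger_gap: 6.8
```

```bash
python3 st.py; python3 ov.py 18
```

```text
[516.02  37.7  113.03] [164.16   0.03  76.69] case [ 55.97 -20.69  69.23] tool F [-0.41 -0.28  0.72] 31.7 6.825020593461019
```

View pics/s18.png

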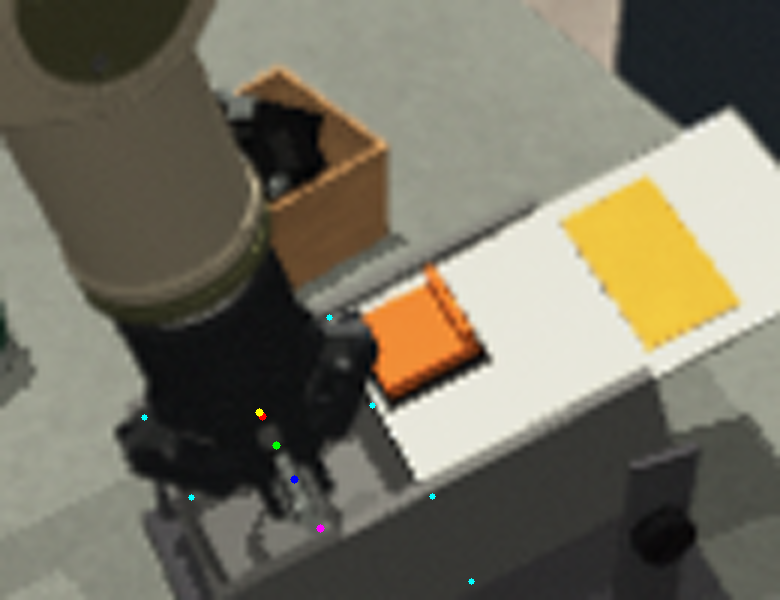

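View pics/t18.png

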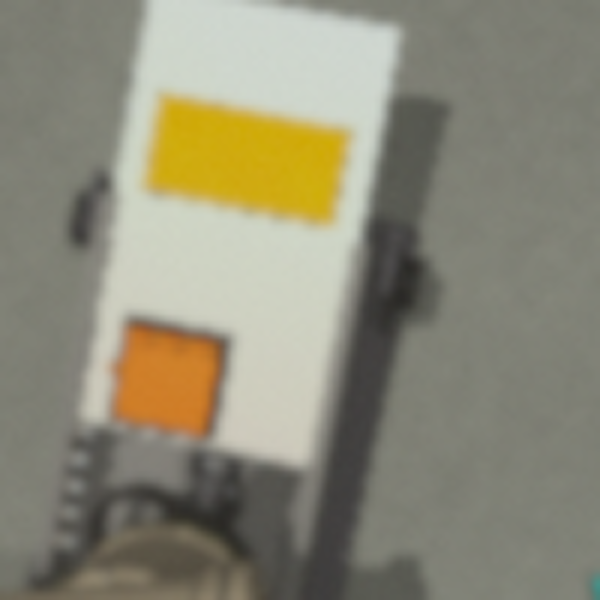

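```bash
python3 - <<'E'
from plan import *
t=load('top18'); c,Rc,st=cur()
for y in(-45,-50,-55,-60,-65):
  print(y,[((proj(t,c+Rc.apply([0,y,z]))[0]-(195,95)+.5)*6-.5).round(0) for z in(-95,-80,-65,-50)])
E
python3 - <<'E'
import cv2
a=cv2.imread('pics/top18.png')[150:195,205:250]
cv2.imwrite('pics/z.png',cv2.resize(a,None,fx=13,fy=13,interpolation=cv2.INTER_CUBIC))
E
```

```text
-45 [array([177., 666.]), array([181., 660.]), array([185., 653.]), array([189., 647.])]
-50 [array([175., 676.]), array([180., 669.]), array([184., 663.]), array([188., 656.])]
-55 [array([174., 686.]), array([178., 679.]), array([182., 672.]), array([186., 666.])]
-60 [array([172., 695.]), array([176., 688.]), array([180., 682.]), array([184., 675.])]
-65 [array([170., 705.]), array([174., 698.]), array([179., 691.]), array([183., 684.])]
```

View pics/z.png

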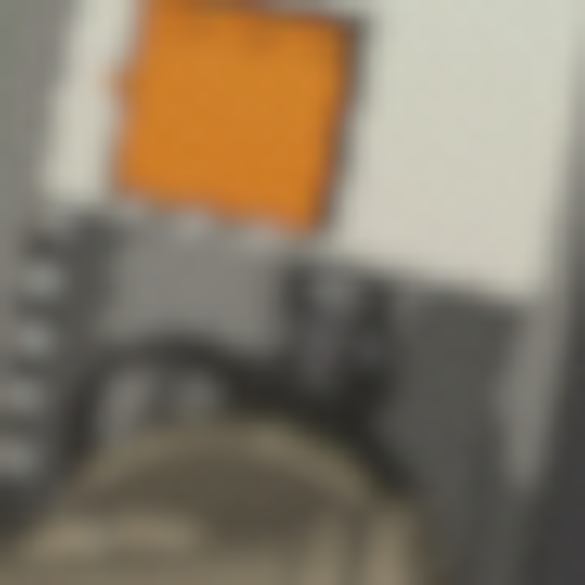

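```bash
python3 - <<'E'
from plan import *
t=load('top18'); c,Rc,st=cur()
for y in(45,50,55,60,65):
  print(y,[((proj(t,c+Rc.apply([0,y,z]))[0]-(205,150)+.5)*13-.5).round(0) for z in(-95,-80,-65,-50)])
E
```

```text
45 [array([325., 346.]), array([333., 336.]), array([341., 327.]), array([349., 317.])]
50 [array([329., 324.]), array([337., 315.]), array([345., 305.]), array([353., 297.])]
55 [array([333., 302.]), array([341., 293.]), array([349., 284.]), array([357., 276.])]
60 [array([337., 281.]), array([345., 272.]), array([353., 263.]), array([361., 255.])]
65 [array([341., 259.]), array([349., 250.]), array([357., 242.]), array([365., 234.])]
```

>>> move_arm(rows=[[[0, 0.0005, 0.008, 0, 0, 0], [0, 0.0005, 0.016, 0, 0, 0], [0, 0.0005, 0.024, 0, 0, 0], [0, 0.0005, 0.031, 0, 0, 0], [0, 0.0005, 0.036, 0, 0, 0], [0, 0.0005, 0.039, 0, 0, 0], [0, 0.0005, 0.039, 0, 0, 0]]])

```text
time: 32.5
tool_pos: [526.7, 35.2, 75.4]
tcp_rot: [164.2, 0.0, 76.7]
ft_force: [-0.2, -0.8, -0.6]
finger_gap: 6.8
```

```bash
python3 st.py; python3 ov.py 19
```

```text
[526.72  35.25  75.44] [164.17   0.03  76.69] case [ 56.22 -20.62  30.07] tool F [-0.85 -0.21  0.53] 32.5 6.831512368141731
```

View pics/s19.png

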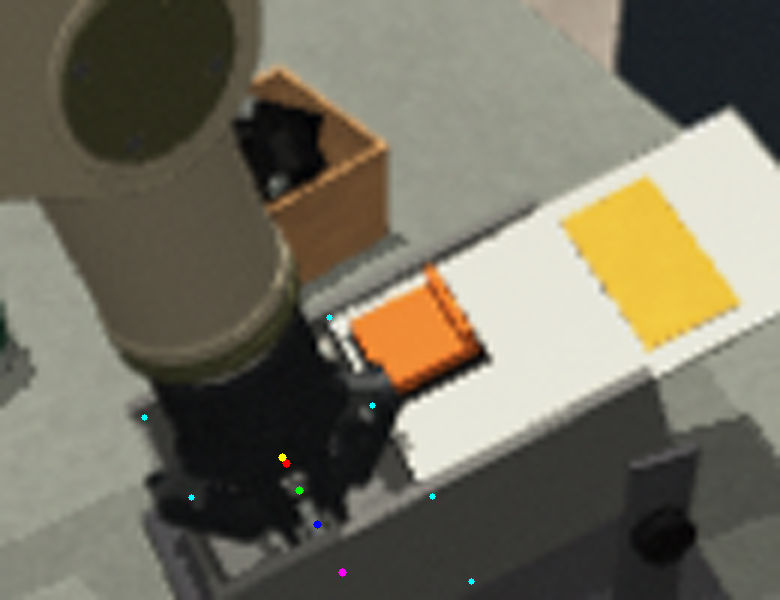

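>>> move_arm(rows=[[[0, 0, 0.003, 0, 0, 0], [0, 0, 0.005, 0, 0, 0], [0, 0, 0.007, 0, 0, 0], [0, 0, 0.008, 0, 0, 0], [0, 0, 0.008, 0, 0, 0]]])

```text
time: 33.1
tool_pos: [529.0, 34.7, 68.2]
tcp_rot: [164.1, 0.0, 76.7]
ft_force: [-1.5, 0.3, -1.0]
finger_gap: 6.7
```

```bash
python3 st.py
```

```text
[529.    34.74  68.16] [164.14   0.02  76.69] case [ 56.47 -20.59  22.43] tool F [-0.   -1.7   0.52] 33.1 6.698137134525074
```

>>> move_arm(rows=[[[0, 0, 0.0015, 0, 0, 0], [0, 0, 0.0025, 0, 0, 0], [0, 0, 0.0025, 0, 0, 0]]])

```text
time: 33.4
tool_pos: [529.7, 34.6, 65.8]
tcp_rot: [164.1, 0.0, 76.7]
ft_force: [0.9, 0.2, -1.0]
finger_gap: 6.3
```

>>> move_arm(rows=[[[0, 0, 0, 0, 0, 0], [0, 0, 0, 0, 0, 0], [0, 0, 0, 0, 0, 0], [0, 0, 0, 0, 0, 0], [0, 0, 0, 0, 0, 0]]], grip=0.17, newtons=20)

```text
time: 33.9
tool_pos: [529.9, 34.6, 66.1]
tcp_rot: [164.1, 0.0, 76.7]
ft_force: [-0.7, 0.6, 0.2]
finger_gap: 14.7
```

```bash
python3 st.py
```

```text
[529.89  34.59  66.1 ] [164.11   0.01  76.69] case [ 56.77 -20.52  20.2 ] tool F [ 0.48 -0.72 -0.36] 33.9 14.740601424510958
```

>>> move_arm(rows=[[[0, 0, -0.004, 0, 0, 0], [0, 0, -0.01, 0, 0, 0], [0, 0, -0.02, 0, 0, 0], [0, 0, -0.035, 0, 0, 0], [0, 0, -0.06, 0, 0, 0], [0, 0, -0.09, 0, 0, 0], [0, 0, -0.12, 0, 0, 0], [0, 0, -0.15, 0, 0, 0], [0, 0, -0.18, 0, 0, 0], [0, 0, -0.18, 0, 0, 0]]])

```text
time: 34.9
tool_pos: [483.7, 46.4, 245.8]
tcp_rot: [163.6, -0.1, 76.7]
ft_force: [0.3, 0.8, 0.6]
finger_gap: 14.1
```

```bash
python3 st.py; python3 ov.py 20
```

```text
[483.66  46.39 245.79] [163.59  -0.13  76.72] case [ 60.17 -19.68 206.09] tool F [ 0.86  0.27 -0.55] 34.9 14.07589949783093
```

View pics/s20.png

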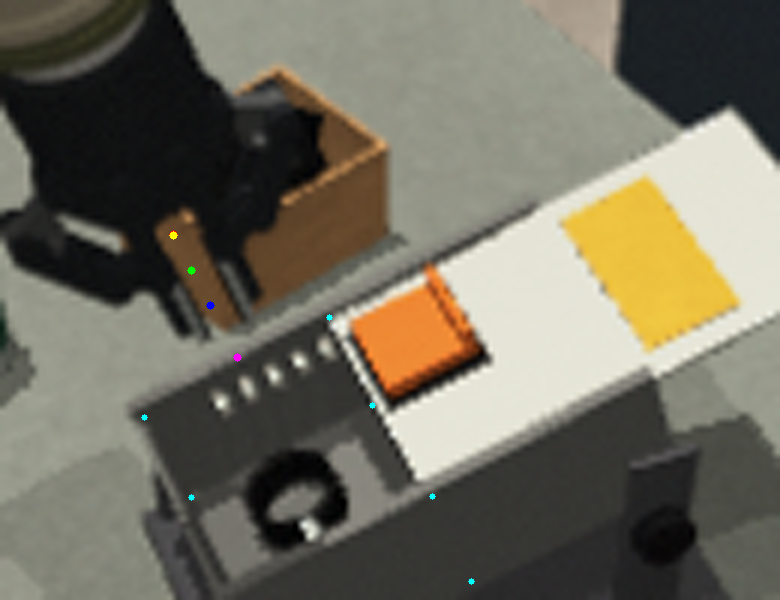

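>>> move_arm(rows=[[[0, -0.02, -0.01, 0, 0, 0], [0, -0.05, -0.02, 0, 0, 0], [0, -0.08, -0.03, 0, 0, 0], [0, -0.1, -0.03, 0, 0, 0], [0, -0.12, -0.03, 0, 0, 0], [0, -0.12, -0.03, 0, 0, 0], [0, -0.12, -0.03, 0, 0, 0], [0, -0.12, -0.03, 0, 0, 0]]])

```text
time: 35.8
tool_pos: [362.0, 74.3, 235.0]
tcp_rot: [164.1, 0.0, 76.7]
ft_force: [-0.3, 0.2, 0.6]
finger_gap: 14.9
```

```bash
python3 st.py; python3 ov.py 21; python3 - <<'E'
from plan import *
# cover travel: predicted tab corners at 110
for d in(104,106,108,110):
  for n in('side21','top21'):
    s=load(n); print(d,n,[((proj(s,case(p,P))[0]-((185,90) if n[0]=='s' else (195,95))+.5)*6-.5).round(0) for P in((7+d,43,93),(7+d,-7,93),(230+d,65,79),(230+d,-65,79))])
a=cv2.imread('pics/side21.png');b=cv2.imread('pics/side0.png'); d=np.abs(a.astype(int)-b).max(2)
cv2.imwrite('pics/full.png',np.hstack([a[:, :400],cv2.imread('pics/top21.png')[:, 100:500]]))
E
```

```text
[362.01  74.28 235.02] [164.12   0.03  76.68] case [-62.81 -20.53 229.94] tool F [ 0.12 -0.21 -0.67] 35.8 14.867168372146818
104 side21 [array([341., 328.]), array([379., 395.]), array([724., 118.]), array([853., 279.])]
104 top21 [array([111., 427.]), array([205., 446.]), array([150., -12.]), array([400.,  36.])]
106 side21 [array([344., 326.]), array([383., 393.]), array([728., 116.]), array([857., 277.])]
106 top21 [array([111., 423.]), array([206., 442.]), array([150., -15.]), array([401.,  32.])]
108 side21 [array([348., 324.]), array([387., 391.]), array([731., 114.]), array([861., 275.])]
108 top21 [array([112., 419.]), array([207., 438.]), array([151., -19.]), array([402.,  28.])]
110 side21 [array([352., 322.]), array([390., 389.]), array([735., 113.]), array([864., 273.])]
110 top21 [array([113., 416.]), array([207., 435.]), array([152., -23.]), array([403.,  24.])]
```

View pics/full.png

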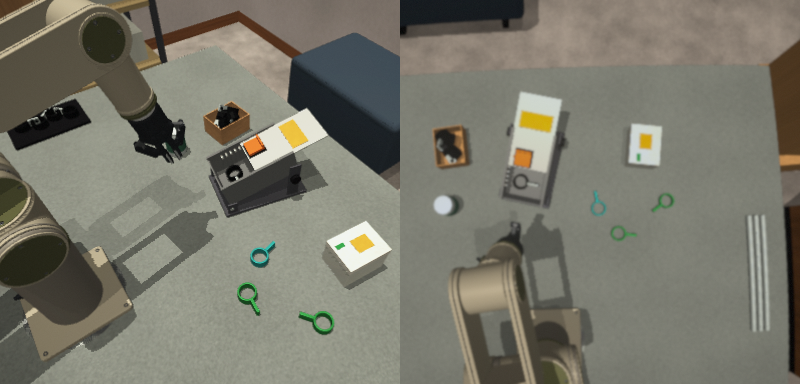

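View pics/t21.png

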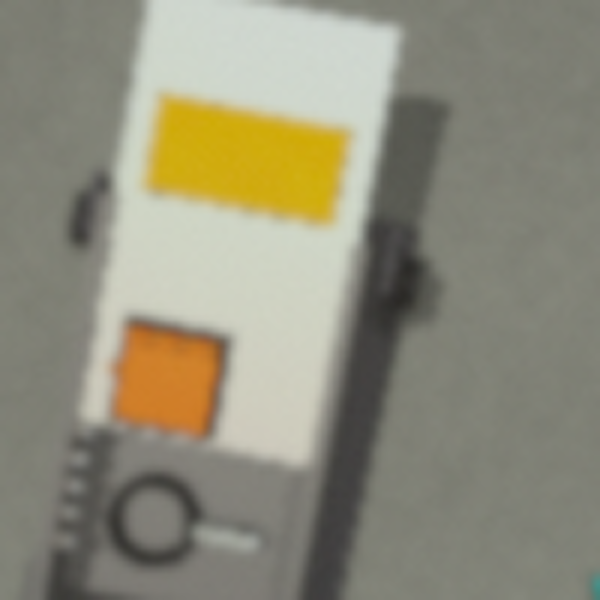

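View pics/s21.png

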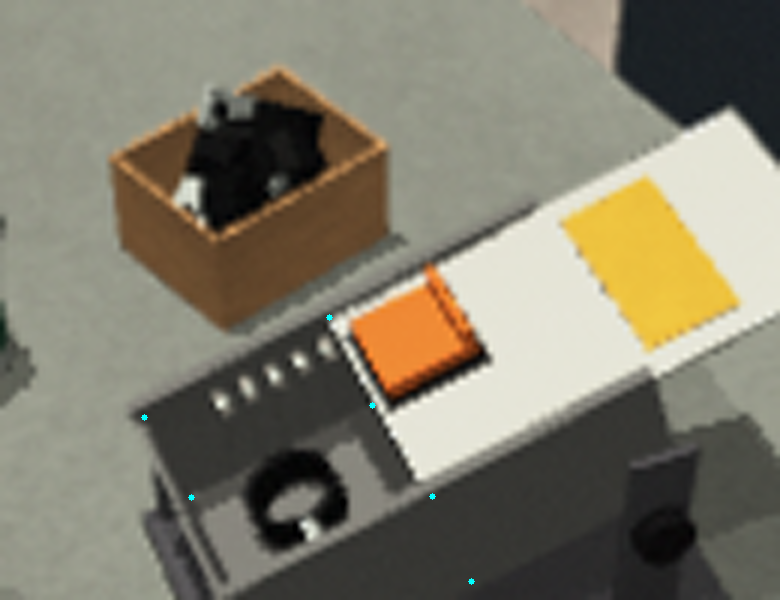

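The final pictures show the tab up, with its front corners at side crop (352,322) and (390,390), which matches the prediction for 110 mm of travel. The clamp lies flat in the front compartment, and the tin, carton and box are where they started.

```bash
python3 -c "
from bench import hand_in; print(hand_in())"
```

```text
the job is handed in; nothing more can be done
None
```

The cover is fully open and the clamp is in the front compartment, let go. I handed the job in at about 36 s.

- **Opening:** I held the tab down with 11 to 14 N and slid the cover back until I felt the end stop. When I lifted off, the tab sprang up, so the cover should be locked open. The last pictures match 110 mm of travel.
- **Placing:** The clamp lies flat on the compartment floor and the arm is clear of everything. I released it a few millimetres above the floor. By eye in both pictures, the tin, carton, cardboard box and the green and turquoise look-alikes are where they started.

Two things went wrong on the way:

- **First grip too wide:** I first held the clamp by its ring, but the finger knuckles would not have fitted into the compartment. I took it back to the bench to grip it by the ear.
- **Clamp picked up again by mistake:** While regripping I closed the fingers on the ring too early and lifted the clamp. Setting it back down pressed it on the bench with a wrist reading of about 48 N for an instant (44 N of it vertical). That went through the held clamp and the fingers. It is well under the 120 N wrist limit, but above 40 N if that limit also counts the fingers.

The camera fit gave a case tilt of 15.9°. The feel of the slide suggested nearly 1° more; I allowed for that in the pressing height during the slide, but not in the placing.

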